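# Hang the touch gauge on the rail, slide it to the cup and clamp its reading

## Task

Hook the touch-gauge carrier squarely on the steel rail above the blue loading block and let go of it, then slide it along the rail until its probe stands over the middle of the specimen cup. There, press the probe gently down by its yellow knob until it touches the specimen inside the cup, and only then press the red clamp lever fully down; leave the carrier hanging at the cup with the probe still on the specimen, and do not disturb the objective lens and the glassware beside the bench.

Things in the scene. Friction and masses are not known exactly. Their poses are not given: they have to be found in the camera images.
- handle (a point): Centre of the carrier's orange handle, an upright block 20 (x) x 24 (y) x 55 mm high, free on all sides. The carrier (about 0.5 kg) starts standing on its feet on the table, this point 105 mm up. Axes: z up, y along the carrier's width (along the rail when hung, +y the same way as the rail's), -x its front with probe, lever and feet.
- saddle (a point): Point midway between the two hooks, where the rail's axis lies when fully hooked; 20 mm behind (+x) and 37.5 mm below the handle's centre. Axes as the handle's. The hooks are upside-down V saddles for the 14 mm rail, open from 10 mm in front to 17 mm behind this point; their lips end 6 mm below it, so come down on the rail from at least 15 mm above.
- rail_mid (a point): Middle of the horizontal steel rail (14 mm thick, 190 mm above the table, along y, 400 mm free between end posts no taller than 205 mm) on a fixed white bench; -x is the robot's side. A 12 mm guide bar lies 55 mm below it; the hung carrier leans lightly on it, nearly upright. The rail is polished: the carrier slides at a few N.
- cup: Dark steel specimen cup, 48 mm across outside and 36 mm inside, with a red marker block on the front, fixed on the bench 50 mm in front of the rail's axis. Origin in the middle of its underside, 12 mm above the table; axes as the rail's. The cup holds a fixed white specimen.
- cup_rim (a point): Centre of the cup's mouth, 112 mm above the table; axes as the rail's. The specimen's flat top lies somewhere 10 to 38 mm below it, at a height that differs every time and is not given: it must be felt.
- load: Blue loading block, 34 x 44 x 30 mm, fixed on the bench 50 mm in front of the rail's axis, to one side of the cup (either side). Origin in the middle of its underside, axes as the rail's. Hang the carrier first with its middle over this block's middle along the rail, within 30 mm.
- probe_knob (a point): Middle of the top of the yellow probe knob (24 mm disc on a 10 mm steel rod), 30 mm in front of the handle's centre; when raised 128 mm above the carrier's underside. The rod slides straight down up to 58 mm in the carrier against about 2 N of friction and stays where it is left.
- probe_tip (a point): Lower end of the probe rod, 125 mm below the top of the knob, 50 mm in front of the rail's axis when hung.
- clamp_tip (a point): Upper side of the red clamp lever near its free end, 46 mm from the hinge; lever 12 mm wide. The hinge is 44 mm in front of the saddle point, 22 mm to its +y side and 10 mm above it. The lever rises to the +y side at about 50 degrees and is pressed down until almost level; this point is then 68 mm to the +y side of and 15 mm above the saddle point.
- clamp (a joint): Angle of the clamp lever in rad: 0 raised (starts at 0 to 0.15), 0.85 fully down against its stop. It takes about 1 N at its end and stays where it is left.
- carrier: The carrier: aluminium plate 124 mm wide, 12 mm thick, 22 to 10 mm in front of the rail axis when hung; two black hooks 16 mm wide on its back at y = +48 and -48 mm; feet reaching 82 mm in front of the rail axis. Only handle, knob and lever rise above 87 mm. Origin at foot level, 68 mm below the saddle point; axes as the handle's.
- probe: The probe rod with its knob; origin at its tip, z up.
- objective: Bystander: steel microscope objective standing upright, 34 mm across, 56 mm high. Origin under it; beside the bench.
- dish: Bystander: round glass dish, 90 mm across, 16 mm high. Origin under it; beside the bench.
- beaker: Bystander: open glass beaker, 64 mm across, 80 mm high. Origin under it; beside the bench.
- bottle: Bystander: amber jar, 52 mm across, 110 mm high, at the left of the bench. Origin under it.
There are look-alikes about, which are no part of the job. Leave any brown, green or purple look-alike of the carrier alone.

How it is judged:
On the way, in this order (a step that is already met when the one before it is completed fails the run):
1. the carrier hangs on the rail by both hooks, over the blue block (within 35 mm), let go of (x of saddle in the frame of rail_mid between -0.005 and 0.005 m and z of saddle in the frame of rail_mid between -0.005 and 0.005 m and angle between saddle's own z axis and vertical below 0.12 rad and angle between the y axis of saddle and the y axis of rail_mid, either way round below 0.06 rad and contact force between the fingers and carrier below 0.05 N and y of saddle in the frame of load between -0.035 and 0.035 m), for 0.2 s.
2. hanging, it has been slid until the probe is over the middle of the cup (5 mm along the rail), probe still above the rim (x of saddle in the frame of rail_mid between -0.005 and 0.005 m and z of saddle in the frame of rail_mid between -0.005 and 0.005 m and angle between saddle's own z axis and vertical below 0.12 rad and angle between the y axis of saddle and the y axis of rail_mid, either way round below 0.06 rad and y of probe_tip in the frame of cup_rim between -0.005 and 0.005 m and z of probe_tip in the frame of cup_rim above 0 m), for 0.2 s.
3. the probe touches the specimen in the cup, the clamp still open (x of saddle in the frame of rail_mid between -0.005 and 0.005 m and z of saddle in the frame of rail_mid between -0.005 and 0.005 m and angle between saddle's own z axis and vertical below 0.12 rad and angle between the y axis of saddle and the y axis of rail_mid, either way round below 0.06 rad and y of probe_tip in the frame of cup_rim between -0.005 and 0.005 m and contact force between probe and cup above 0.05 N and z of probe_tip in the frame of cup_rim below -0.006 m and value of joint clamp below 0.4 rad), for 0.1 s.
4. the clamp lever is pressed down with the probe still touching (x of saddle in the frame of rail_mid between -0.005 and 0.005 m and z of saddle in the frame of rail_mid between -0.005 and 0.005 m and angle between saddle's own z axis and vertical below 0.12 rad and angle between the y axis of saddle and the y axis of rail_mid, either way round below 0.06 rad and y of probe_tip in the frame of cup_rim between -0.005 and 0.005 m and contact force between probe and cup above 0.05 N and z of probe_tip in the frame of cup_rim below -0.006 m and value of joint clamp above 0.75 rad), for 0.1 s.
At the end, for the whole second after the job is handed in: Released and at rest, the carrier hangs on the rail by both hooks (saddle within 5 mm of the rail axis, 0.12 rad of upright, 0.06 rad of its direction), probe within 5 mm of the cup's middle along the rail, tip on the specimen 6 mm or more below the rim, clamp over 0.75 rad (all of step 4 and contact force between the fingers and carrier below 0.05 N and linear speed of carrier below 0.02 m/s); the robot touches nothing.
It fails at once if the probe is rammed on the cup or specimen (over 25 N) (contact force between probe and cup above 25 N).
It fails at once if the objective, dish, beaker or jar is moved by more than 20 mm (distance of any of objective, dish, beaker, bottle from where it was at the start of the episode above 0.02 m).
It also fails if it takes over 67 s, if anything falls off the work surface, if the arm or the gripper's body presses on something with over 40 N, if the wrist force passes 120 N, or if a joint passes its speed limit or range.

## Robot

A 6-joint arm with a two-finger parallel gripper is mounted at the origin on the work surface. World frame = base frame: x ahead of the robot, y to its left, z up, the work surface at z = 0. Lengths are in m, angles in rad, forces in N, time in s.
With the tool pointing down it reaches from about 0.3 to 0.775 m from the base axis. Payload 14.6 kg.
Tool frame: the origin (TCP) lies at the very end of the fingers, on their centre line; the grasp point (between the pads) lies 19 mm behind it; z points along the fingers, y is the direction in which the jaws open and shut (so a half turn about z gives the same grasp; the last joint's range is limited). The gripper opens to 85 mm and grips with 20 to 120 N. Pads are 22 mm wide; open, the fingers measure 114 mm over their backs; the gripper's body (76 mm by 85 mm) begins 54 mm behind the grasp point. The pads swing forward as they close: fully open they stand 13 mm farther back than shut.
Start: joints at [-1.254, 0.3, 1.521, -0, 1.321, -0.067], TCP at [0.206, -0.51, 0.207] pointing down, gripper open.
Joint ranges: [-3.03, 3.03], [-0.79, 2.21], [0.23, 2.52], [-1.04, 4.18], [0, 3.07], [-2.55, 2.55]. Speed limits (rad/s): [2.22, 2.22, 2.57, 3.14, 3.14, 3.14].

## Interface

Orientations are given as a 3x3 rotation matrix whose columns are the frame's x, y, z axes.
In Python, from plant import env, read_camera, camera_info, workorder gives the robot as it stands.
- The arm moves only by the tool play_rows, never from a script. Its argument "moves" is a list of rows, each a list of 3 entries, a list of its own where there are three numbers: the turn, a rotation vector about the tool's x, y, z in rad, then the shift along the tool's x, y, z in mm, then the opening, from -1 (shut) to 1 (fully open), so that 0 is half open. A call has 1 to 12 rows; each row shifts and turns the commanded pose from where the row before left it, along the tool's axes as they then stand; what a row does not reach is not made up. A row lasts 1/12 s, in which the tool goes at most 41.7 mm and 7.16 degrees, less where a joint would pass 70% of its speed; a pose out of reach is approached as far as the arm can. A call with a gripper value outside its range is refused whole. The fingers move at their own pace and stop on an object; "grip_force" is the grip in N (left out, the last holds). Time passes only in rows, so rows that do not move let the fingers close. It gives the time, the measured TCP pose, the force and the opening at its end, in the units of the state.
- env.observe(): the state, without advancing time (a new reading comes with each control period).
- read_camera(name): name is "scene" or "side" or "wrist"; returns (picture, depth): 420x560x3 uint8, red, green, blue; 420x560 float32, m along the optical axis (not along the pixel's ray), 0 where there is no reading.
- camera_info(name): a dict with "fx", "fy", "cx", "cy" (pixels), "R" (3x3) and "t" (3): a world point X has camera coordinates R X + t. Camera axes: x right, y down, z forward; pixel columns grow to the right and rows downward; lengths in m; the calibration is good to about 2 mm. A picture is of the moment at which its call begins: read the wrist's pose just before it. camera_info takes no time and is no camera call; for the wrist camera it gives the pose at the moment of the call.
- workorder.sign_off(): hands the job in, once; it reports no verdict.
The state is a dict: "t": time; "joint_pos": joint angles; "qvel": joint speeds; "joint_torque": joint torques, N m; "eef_pos": TCP position; "ee_rot": TCP orientation; "ft_force": force on the tool from outside, world axes, zero at the start; "wrist_torque": the same for the moment, N m; "grip_width": opening from 0.0 (shut) to 1.0 (fully open).
Only numpy, scipy, OpenCV 4.12 (cv2) and the standard library are available. Lean on these libraries where they do the work, as an engineer would, in place of code of your own. Each camera call takes 0.05 s, during which the arm holds its last target.

## Working session

There is one attempt and no reset: what is moved stays moved. The work goes in short steps, Python scripts to look and compute and a tool call to move; the robot and the scene stay as the last step left them, time stands still between calls to the robot, and variables do not carry over. Pictures are saved under pics/ and viewed, and the job is handed in when it is done.

Besides the shell and the picture viewer there is one more tool, called after "Emit:" in YAML: its name, and indented under it one key for each argument. play_rows: Moves the arm, as the interface text tells. Its arguments: {"type":"object","properties":{"moves":{"type":"array","items":{"type":"array"}},"grip_force":{"type":"number"}},"required":["moves"]}

```bash
ls; mkdir -p pics; cat > h.py <<'E'
import numpy as np,cv2
from plant import env, read_camera, camera_info, workorder
def snap(n,f):
    ci=camera_info(n); p,d=read_camera(n); cv2.imwrite('pics/'+f,p[:,:,::-1]); np.savez('pics/'+f[:-4]+'.npz',p=p,d=d,**{k:np.array(v) for k,v in ci.items()}); return p,d,ci
def load(f):
    z=np.load('pics/'+f+'.npz'); return z['p'],z['d'],{k:z[k] for k in ('fx','fy','cx','cy','R','t')}
def cloud(d,ci):
    v,u=np.mgrid[:d.shape[0],:d.shape[1]]
    c=np.stack([(u-ci['cx'])/ci['fx']*d,(v-ci['cy'])/ci['fy']*d,d],-1)
    return (c-np.array(ci['t']))@np.array(ci['R'])
E
python3 - <<'E'
from h import *
print(env.observe())
for n in('scene','side','wrist'): 
    p,d,ci=snap(n,n+'0.png'); print(n,ci)
E
```

```text
pics
{'t': 0.0, 'joint_pos': array([-1.25358371e+00,  3.00520549e-01,  1.52160884e+00, -7.97962103e-06,
        1.32069324e+00, -6.65956344e-02]), 'qvel': array([-0.00166084,  0.00045543,  0.00095459, -0.00015495,  0.00020403,
        0.00023392]), 'joint_torque': array([-2.57537198e-05, -5.43501663e+01, -3.61793196e+01, -2.30769780e-05,
        4.04184626e-03,  5.06365996e-05]), 'eef_pos': array([ 0.20586242, -0.50972684,  0.20638246]), 'ee_rot': array([[ 9.27244619e-01,  3.74455958e-01, -3.90999291e-04],
       [ 3.74456154e-01, -9.27243888e-01,  1.16619981e-03],
       [ 7.41387643e-05, -1.22776459e-03, -9.99999244e-01]]), 'ft_force': array([ 0.40236783, -0.37155207, -1.06892464]), 'wrist_torque': array([0.02766719, 0.00572846, 0.00922478]), 'grip_width': 1.0007204236442873}
scene {'fx': 489.87206171206384, 'fy': 489.87206171206384, 'cx': 280.49978005441216, 'cy': 206.6924889738669, 'R': array([[-8.34992866e-01,  5.50260759e-01,  1.05492347e-04],
       [ 4.63437233e-01,  7.03345893e-01, -5.39008799e-01],
       [-2.96669588e-01, -4.50019613e-01, -8.42300127e-01]]), 't': array([ 0.42427134, -0.14599862,  1.51872641])}
side {'fx': 413.66215357845306, 'fy': 413.66215357845306, 'cx': 281.77537110964045, 'cy': 213.31867098121324, 'R': array([[-0.77492028, -0.63173129,  0.0203504 ],
       [-0.42594008,  0.49815448, -0.75525967],
       [ 0.46698352, -0.59393408, -0.65510968]]), 't': array([0.36778969, 0.31210809, 0.79839376])}
wrist {'fx': 300.53787844604614, 'fy': 300.53787844604614, 'cx': 277.63654841166095, 'cy': 208.22193134108812, 'R': array([[ 0.37320137, -0.9277488 , -0.00170237],
       [-0.88611276, -0.35699498,  0.29556517],
       [-0.27481797, -0.10879683, -0.95532106]]), 't': array([-0.55021564, -0.03850802,  0.38050303])}
```

View pics/scene0.png

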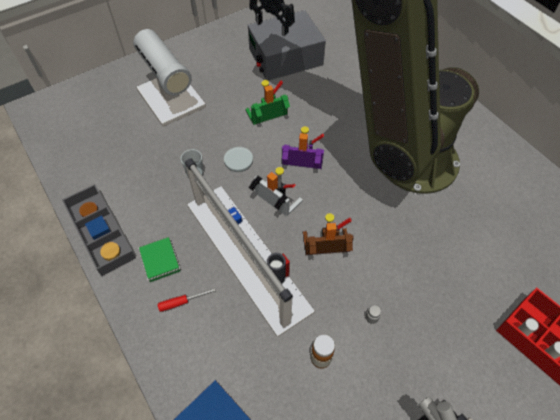

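View pics/side0.png

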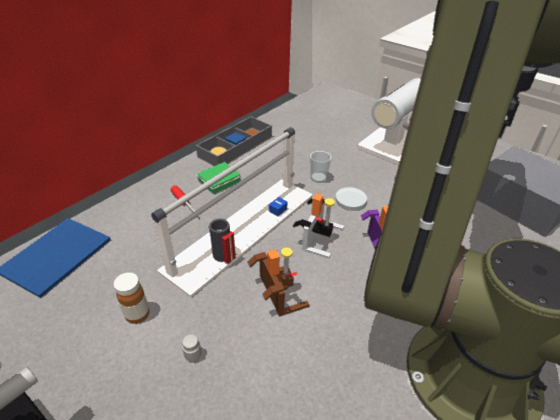

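View pics/wrist0.png

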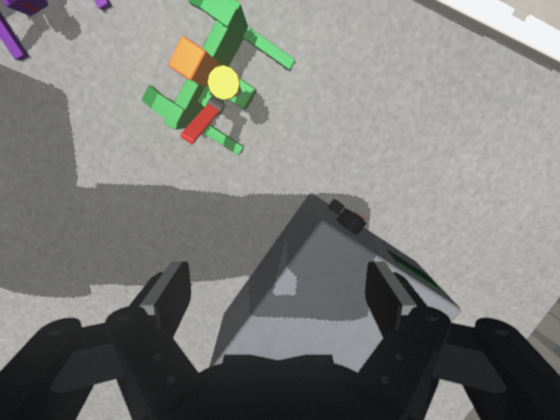

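```bash
python3 - <<'E'
from h import *
p,d,ci=load('scene0'); s=p[140:340,170:370]; a=cv2.resize(s,(800,800),interpolation=cv2.INTER_CUBIC)[:600]
cv2.imwrite('pics/sc_crop.png',a[:,:,::-1])
q,e,cj=load('side0'); s=q[170:280,250:380]; cv2.imwrite('pics/si_crop.png',cv2.resize(s,(709,600),interpolation=cv2.INTER_CUBIC)[:,:,::-1])
X=cloud(d,ci)
for n,(u,v) in dict(handle=(273,180),knob=(280,173),red=(287,186),railA=(193,170),railB=(284,292),block=(236,215),cup=(278,262),plate=(265,193),jar=(323,343),obj=(374,313),beaker=(192,158),dish=(238,158)).items(): print(n,X[v,u].round(3))
Y=cloud(e,cj)
for n,(u,v) in dict(handle=(317,203),knob=(329,203),railA=(290,134),railB=(160,214),cup=(220,225),block=(278,206)).items(): print(n,Y[v,u].round(3))
E
```

```text
handle [ 0.465 -0.102  0.129]
knob [ 0.436 -0.112  0.128]
red [ 0.433 -0.081  0.101]
railA [ 0.643 -0.203  0.192]
railB [0.635 0.207 0.2  ]
block [ 0.581 -0.115  0.037]
cup [0.575 0.089 0.08 ]
plate [ 0.475 -0.131  0.04 ]
jar [0.609 0.326 0.113]
obj [0.448 0.323 0.054]
beaker [ 0.591 -0.355  0.045]
dish [ 0.465 -0.302  0.013]
handle [ 0.454 -0.105  0.121]
knob [0.045 0.551 0.751]
railA [ 0.628 -0.217  0.194]
railB [0.627 0.21  0.196]
cup [0.599 0.079 0.091]
block [ 0.58  -0.112  0.038]
```

View pics/sc_crop.png

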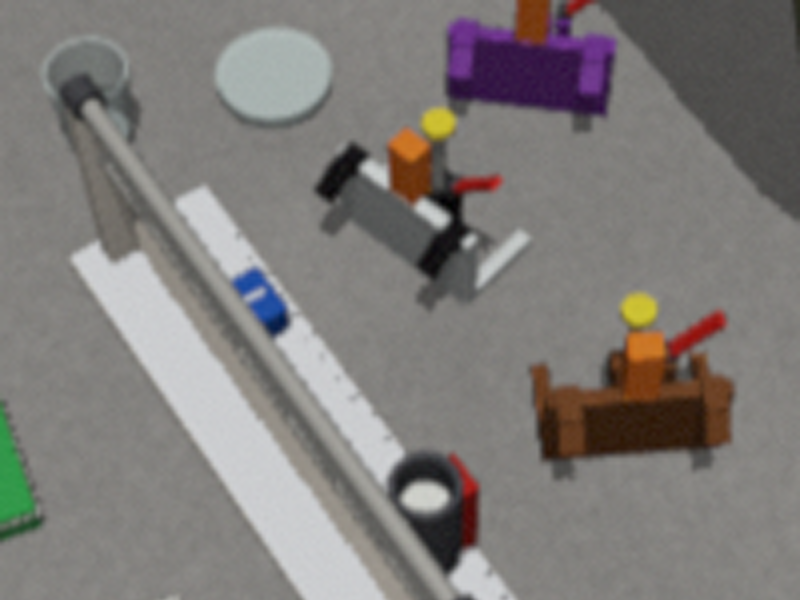

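View pics/si_crop.png

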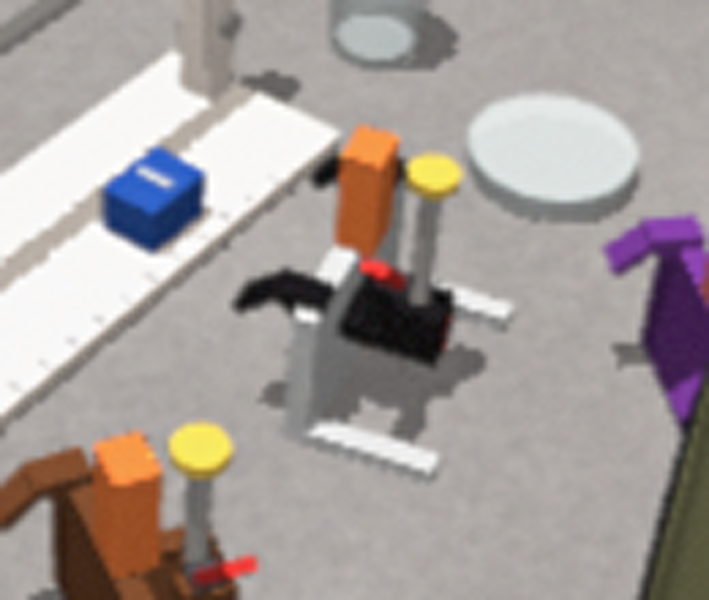

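```bash
cat >> h.py <<'E'
def ray(uv,ci,z):
    uv=np.atleast_2d(uv).astype(float)
    c=np.stack([(uv[:,0]-ci['cx'])/ci['fx'],(uv[:,1]-ci['cy'])/ci['fy'],np.ones(len(uv))],-1)
    R=np.array(ci['R']);C=-R.T@np.array(ci['t']);D=c@R
    return C+D*((z-C[2])/D[:,2])[:,None]
def comps(m):
    n,l,s,c=cv2.connectedComponentsWithStats(m.astype('uint8')); return [(s[i],c[i],l==i) for i in range(1,n) if s[i][4]>8]
E
python3 - <<'E'
from h import *
for n in('scene0','side0'):
    p,d,ci=load(n); X=cloud(d,ci); R=ci['R'];print(n,'C',(-R.T@ci['t']).round(3))
    h=cv2.cvtColor(p,cv2.COLOR_RGB2HSV)
    ye=(abs(h[...,0].astype(int)-28)<5)&(h[...,1]>130)&(h[...,2]>120)
    for s,c,m in comps(ye): print('yellow',c.round(1),s[4],ray(c,ci,.128)[0].round(4),np.median(X[m],0).round(4))
    og=(h[...,0]>5)&(h[...,0]<18)&(h[...,1]>150)&(h[...,2]>100)
    for s,c,m in comps(og):
        x=X[m]; t=x[x[:,2]>.129]; print('orange',c.round(1),s[4],len(t),t.mean(0).round(4) if len(t) else '',(t.max(0)-t.min(0)).round(4) if len(t) else '', x.mean(0).round(3))
    bl=(h[...,0]>105)&(h[...,0]<125)&(h[...,1]>150)
    for s,c,m in comps(bl):
        x=X[m]; t=x[(x[:,2]>.02)]; print('blue',c.round(1),s[4],len(t), t.mean(0).round(4) if len(t) else '',x.max(0).round(3),x.min(0).round(3))
    rl=(X[...,0]>.55)&(X[...,0]<.72)&(abs(X[...,1])<.19)&(X[...,2]>.18)&(X[...,2]<.21)
    x=X[rl]; 
    for a in np.arange(-.18,.18,.06):
        k=x[(x[:,1]>=a)&(x[:,1]<a+.06)]; print('rail',len(k),k.mean(0).round(4),k[:,0].min().round(4),k[:,0].max().round(4),k[:,2].max().round(4))
E
```

```text
scene0 C [0.872 0.553 1.2  ]
yellow [265.1  82.5] 35 [ 0.2831 -0.4284  0.128 ] [ 0.2828 -0.4279  0.126 ]
yellow [304.3 129.4] 40 [ 0.2912 -0.204   0.128 ] [ 0.2916 -0.2054  0.1274]
yellow [279.4 170.5] 51 [ 0.4328 -0.12    0.128 ] [ 0.4321 -0.1209  0.1267]
yellow [329.4 217.3] 56 [0.4079 0.0757 0.128 ] [0.4075 0.0761 0.1277]
orange [268.9  93.1] 119 33 [ 0.2899 -0.3997  0.132 ] [0.0224 0.0227 0.0105] [ 0.289 -0.398  0.111]
orange [302.8 141. ] 115 39 [ 0.3101 -0.1815  0.1326] [0.0246 0.0218 0.0088] [ 0.314 -0.179  0.116]
orange [272.  180.8] 136 47 [ 0.4619 -0.1119  0.1321] [0.0208 0.0243 0.0072] [ 0.464 -0.109  0.116]
orange [ 87.5 208.5] 160 2 [0.8725 0.5527 1.2005] [0. 0. 0.] [ 0.919 -0.366  0.032]
orange [327.7 233.9] 241 60 [0.4218 0.1014 0.1327] [0.023  0.0244 0.0076] [0.43  0.102 0.103]
orange [348.  236.7] 45 0   [0.378 0.125 0.072]
orange [304.6 235.9] 17 0   [0.45  0.034 0.009]
orange [324.5 357.3] 10 0   [0.619 0.349 0.085]
blue [232.1 210. ] 24 24 [ 0.5834 -0.1319  0.0413] [ 0.593 -0.124  0.047] [ 0.574 -0.138  0.038]
blue [237.2 217.4] 50 50 [ 0.5831 -0.1048  0.0384] [ 0
[... 1150 characters left out ...]
2 0.13  0.076]
orange [298.3 305.8] 62 1 [0.0451 0.5511 0.7513] [0. 0. 0.] [0.348 0.1   0.02 ]
blue [234.9 137.9] 125 125 [ 0.9116 -0.289   0.0394] [0.947 0.551 0.751] [ 0.045 -0.323  0.028]
blue [277.7 206.5] 181 175 [ 0.5825 -0.1137  0.0349] [ 0.603 -0.095  0.045] [ 0.57  -0.141  0.016]
blue [ 52.8 256.5] 4066 16 [0.0451 0.5511 0.7513] [0.993 0.551 0.751] [0.045 0.237 0.   ]
rail 98 [ 0.6357 -0.1491  0.1924] 0.63 0.6458 0.1973
rail 107 [ 0.6349 -0.0891  0.1923] 0.6293 0.6435 0.1977
rail 119 [ 0.634  -0.0289  0.1924] 0.6292 0.6434 0.197
rail 130 [0.6333 0.0307 0.1924] 0.6282 0.6427 0.1974
rail 151 [0.6324 0.0901 0.1924] 0.6267 0.6415 0.1979
rail 170 [0.6315 0.1505 0.1924] 0.6263 0.642 0.197
```

```bash
python3 - <<'E'
from h import *
for n in('scene0','side0'):
    p,d,ci=load(n); X=cloud(d,ci); h=cv2.cvtColor(p,cv2.COLOR_RGB2HSV)
    r=np.hypot(X[...,0]-.475,X[...,1]+.113)<.1
    sel=r&(X[...,2]>.03)&(X[...,2]<.095)
    x=X[sel]; print(n,len(x))
    b=sel&(h[...,2]<60)
    for s,c,m in comps(b): print(' black',c.round(1),s[4],X[m].mean(0).round(4),X[m].max(0).round(3),X[m].min(0).round(3))
    pl=sel&(h[...,1]<60)&(h[...,2]>80)
    for s,c,m in comps(pl):
        k=X[m]; xy=k[:,:2]-k[:,:2].mean(0); w,v=np.linalg.eigh(xy.T@xy); print(' plate',s[4],k.mean(0).round(4),v[:,1].round(3),np.sqrt(w/len(k)).round(4))
    # cup
    cp=(np.hypot(X[...,0]-.586,X[...,1]-.085)<.05)
    rim=cp&(X[...,2]>.108)&(X[...,2]<.12)&(h[...,2]<90)
    k=X[rim]; print(' rim',len(k),k.mean(0).round(4),k.min(0).round(4),k.max(0).round(4))
    (c,rr)=cv2.minEnclosingCircle(k[:,:2].astype('float32')); print('  circ',np.round(c,4),rr)
    wh=cp&(X[...,2]>.05)&(X[...,2]<.107)&(h[...,2]>140)&(h[...,1]<50)
    for s,c,m in comps(wh): print(' white',s[4],c.round(1),np.median(X[m],0).round(4),X[m].std(0).round(4))
    rd=cp&((h[...,0]<6)|(h[...,0]>174))&(h[...,1]>130)
    k=X[rd]; print(' red',len(k),k.mean(0).round(4),k.min(0).round(4),k.max(0).round(4))
E
```

```text
scene0 675
 black [254.7 182.9] 78 [ 0.4938 -0.1536  0.0771] [ 0.513 -0.142  0.089] [ 0.471 -0.168  0.034]
 black [280.4 197.7] 135 [ 0.4595 -0.0744  0.0736] [ 0.487 -0.05   0.089] [ 0.422 -0.127  0.048]
 plate 236 [ 0.4697 -0.1176  0.0613] [-0.284  0.959] [0.0042 0.0235]
 plate 58 [ 0.4511 -0.0558  0.0575] [-0.977  0.214] [0.0029 0.0044]
 rim 78 [0.5844 0.0974 0.1115] [0.5642 0.075  0.1083] [0.6082 0.12   0.1162]
  circ [0.586  0.0972] 0.02340078353881836
 white 62 [275.8 263.8] [0.5826 0.0913 0.0814] [0.0067 0.0054 0.0019]
 red 65 [0.561  0.1073 0.0738] [0.5548 0.0838 0.0221] [0.5704 0.1148 0.1122]
side0 715
 black [309.5 201. ] 14 [ 0.5058 -0.1502  0.0714] [ 0.511 -0.142  0.076] [ 0.501 -0.16   0.067]
 black [302.3 223. ] 74 [ 0.4639 -0.0628  0.0793] [ 0.483 -0.05   0.085] [ 0.445 -0.074  0.07 ]
 black [322.2 228. ] 191 [ 0.4328 -0.1068  0.0501] [ 0.458 -0.087  0.078] [ 0.416 -0.136  0.03 ]
 plate 29 [ 0.4728 -0.162   0.0495] [-0.269  0.963] [0.0003 0.0083]
 plate 55 [ 0.4308 -0.1201  0.0739] [0.017 1.   ] [0.0024 0.0043]
 plate 195 [ 0.4521 -0.0724  0.0608] [-0.189  0.982] [0.0046 0.0184]
 rim 53 [0.5823 0.0966 0.11  ] [0.5616 0.0754 0.1082] [0.6046 0.1182 0.1121]
  circ [0.5839 0.0965] 0.022601481527090073
 red 270 [0.5565 0.0999 0.0632] [0.5517 0.0804 0.0151] [0.5669 0.1122 0.1003]
```

```bash
cat >> h.py <<'E'
def go(pos,yaw=None,n=None):
    o=env.observe(); R=o['ee_rot']; d=R.T@(np.array(pos)-o['eef_pos'])*1000
    print('pos',o['eef_pos'].round(4),'yaw',np.arctan2(R[1,0],R[0,0]).round(4),'f',o['ft_force'].round(2),'w',round(o['grip_width'],3),'t',round(o['t'],2))
    print('tool shift mm',d.round(1),'rows>=',int(np.ceil(np.linalg.norm(d)/40)))
    if yaw is not None:
        c,s=np.cos(yaw),np.sin(yaw); T=np.array([[c,s,0],[s,-c,0],[0,0,-1.]])
        print('turn', cv2.Rodrigues(R.T@T)[0].ravel().round(4))
E
python3 -c "
from h import *
go([.43,-.12,.30],.27)"
```

```text
pos [ 0.2059 -0.5098  0.2066] yaw 0.3838 f [-0.33 -0.58 -0.3 ] w 1.003 t 0.15
tool shift mm [ 353.8 -277.6  -93.2] rows>= 12
turn [-0.0008 -0.      0.1138]
```

Emit:
play_rows:
  moves:
    - [[0,0,0],[10,-8,-40],1]
    - [[0,0,0],[31,-24,-8],1]
    - [[0,0,0],[31,-24,-8],1]
    - [[0,0,0],[31,-24,-8],1]
    - [[0,0,0],[31,-24,-8],1]
    - [[0,0,0],[31,-24,-7],1]
    - [[0,0,0],[31,-24,-7],1]
    - [[0,0,0],[31,-24,-7],1]
    - [[0,0,0],[31,-24,0],1]
    - [[0,0,0],[31,-24,0],1]
    - [[0,0,0],[31,-25,0],1]
    - [[0,0,0],[31,-25,0],1]

```text
t: 1.15
eef_pos: [0.4292, -0.1227, 0.2997]
ee_rot: [[0.927, 0.374, 0.0], [0.374, -0.927, -0.0], [0.0, 0.0, -1.0]]
ft_force: [0.7, -1.0, -0.0]
grip_width: 1.001
```

```bash
python3 -c "
from h import *
go([.43,-.12,.30],.27)"
```

```text
pos [ 0.4292 -0.1227  0.2997] yaw 0.3837 f [ 0.71 -0.97 -0.01] w 1.001 t 1.15
tool shift mm [ 1.7 -2.2 -0.3] rows>= 1
turn [ 1.000e-04 -1.000e-04  1.137e-01]
```

Emit:
play_rows:
  moves:
    - [[0,0,0.114],[0,0,0],1]
    - [[0,0,0],[0,0,0],1]
    - [[0,0,0],[0,0,0],1]

```text
t: 1.4
eef_pos: [0.4286, -0.1246, 0.2995]
ee_rot: [[0.963, 0.27, -0.0], [0.27, -0.963, -0.0], [-0.0, -0.0, -1.0]]
ft_force: [-0.3, -0.2, 0.5]
grip_width: 0.999
```

```bash
python3 - <<'E'
from h import *
p,d,ci=snap('wrist','wrist1.png'); X=cloud(d,ci); go([.43,-.12,.3],.27)
h=cv2.cvtColor(p,cv2.COLOR_RGB2HSV)
ye=(abs(h[...,0].astype(int)-28)<5)&(h[...,1]>130)&(h[...,2]>120)
for s,c,m in comps(ye): print('yellow',c.round(1),s[4],ray(c,ci,.128)[0].round(4),np.median(X[m],0).round(4))
og=(h[...,0]>5)&(h[...,0]<18)&(h[...,1]>150)&(h[...,2]>100)
for s,c,m in comps(og):
    t=m&(abs(X[...,2]-.1325)<.004); print('orange',s[4],t.sum(),X[t].mean(0).round(4), X[m].mean(0).round(4))
    if t.sum()>50:
        print(cv2.minAreaRect(X[t][:,:2].astype('float32')*1000))
E
```

```text
pos [ 0.4285 -0.1251  0.2996] yaw 0.2724 f [-0.19  0.4  -0.51] w 0.997 t 1.45
tool shift mm [ 2.9 -4.5 -0.4] rows>= 1
turn [-0.0001  0.0003  0.0024]
yellow [104.3 156.2] 373 [0.4066 0.0702 0.128 ] [0.4065 0.0697 0.1286]
yellow [279.  180.7] 276 [ 0.4323 -0.126   0.128 ] [ 0.4324 -0.1259  0.1287]
orange 424 417 [0.4206 0.0952 0.1335] [0.421  0.0942 0.1353]
((420.3262939453125, 96.23440551757812), (20.15018081665039, 24.318269729614258), 61.39373779296875)
orange 361 347 [ 0.4602 -0.1185  0.1335] [ 0.4607 -0.1183  0.1341]
((460.38201904296875, -118.13902282714844), (18.825679779052734, 22.248098373413086), 15.423394203186035)
orange 13 0 [nan nan nan] [0.3834 0.0879 0.0953]
orange 455 268 [ 0.3107 -0.1866  0.1333] [ 0.3152 -0.1848  0.1261]
((309.2215270996094, -186.9875946044922), (19.88969612121582, 23.68268585205078), 46.2374267578125)<stdin>:8: RuntimeWarning: Mean of empty slice.
  ret = um.true_divide(
```

View pics/wrist1.png

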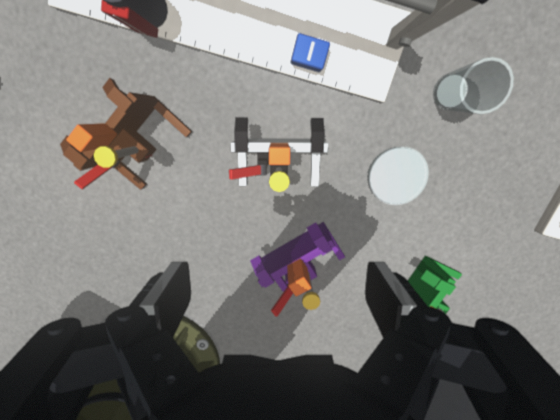

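```bash
python3 -c "
from h import *
go([.4605,-.116,.097],.27)"
```

```text
pos [ 0.4285 -0.1251  0.2996] yaw 0.2724 f [-0.19  0.4  -0.51] w 0.997 t 1.45
tool shift mm [ 3.340e+01 -2.000e-01  2.025e+02] rows>= 6
turn [-0.0001  0.0003  0.0024]
```

Emit:
play_rows:
  moves:
    - [[0,0,0],[11,0,35],1]
    - [[0,0,0],[11,0,35],1]
    - [[0,0,0],[11,0,35],1]
    - [[0,0,0],[0,0,35],1]
    - [[0,0,0],[0,0,0],1]
    - [[0,0,0],[0,0,0],1]
    - [[0,0,0],[0,0,0],1]

```text
t: 2.03
eef_pos: [0.4611, -0.1168, 0.1618]
ee_rot: [[0.964, 0.266, 0.002], [0.266, -0.964, -0.001], [0.002, 0.001, -1.0]]
ft_force: [-0.5, -0.2, 1.3]
grip_width: 0.997
```

```bash
python3 -c "
from h import *
go([.4605,-.116,.097],.27)
snap('side','side1.png');snap('wrist','wrist2.png')"
```

```text
pos [ 0.4611 -0.1168  0.1618] yaw 0.2696 f [-0.45 -0.24  1.3 ] w 0.997 t 2.03
tool shift mm [-0.5 -1.  64.8] rows>= 2
turn [ 0.0014 -0.002  -0.0004]
```

View pics/side1.png

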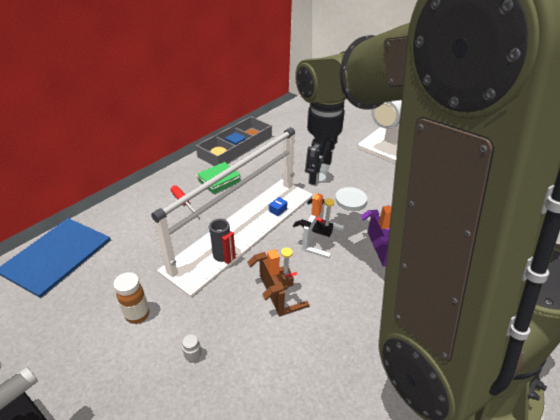

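View pics/wrist2.png

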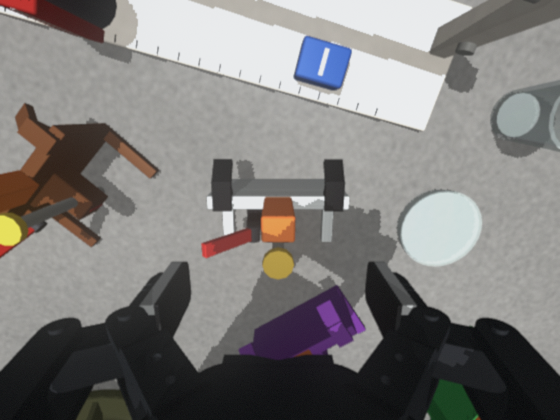

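Emit:
play_rows:
  moves:
    - [[0,0,0],[0,-1,30],1]
    - [[0,0,0],[0,0,24],1]
    - [[0,0,0],[0,0,10],1]
    - [[0,0,0],[0,0,0],1]
    - [[0,0,0],[0,0,0],1]

```text
t: 2.55
eef_pos: [0.4609, -0.1151, 0.097]
ee_rot: [[0.964, 0.267, 0.001], [0.267, -0.964, -0.0], [0.001, 0.001, -1.0]]
ft_force: [0.6, -0.4, 0.2]
grip_width: 0.995
```

Emit:
play_rows:
  moves:
    - [[0,0,0],[0,0,0],0.2]
    - [[0,0,0],[0,0,0],-0.3]
    - [[0,0,0],[0,0,0],-1]
    - [[0,0,0],[0,0,0],-1]
    - [[0,0,0],[0,0,0],-1]
    - [[0,0,0],[0,0,0],-1]
    - [[0,0,0],[0,0,0],-1]
    - [[0,0,0],[0,0,0],-1]
    - [[0,0,0],[0,0,0],-1]
  grip_force: 50

```text
t: 3.3
eef_pos: [0.4607, -0.1152, 0.0962]
ee_rot: [[0.964, 0.266, 0.001], [0.266, -0.964, -0.001], [0.001, 0.001, -1.0]]
ft_force: [1.8, -4.3, 6.3]
grip_width: 0.265
```

```bash
python3 -c "
from h import *
go([.4605,-.116,.097],.27)
snap('wrist','wrist3.png')"
```

```text
pos [ 0.4607 -0.1152  0.0962] yaw 0.2697 f [ 1.85 -4.31  6.33] w 0.265 t 3.3
tool shift mm [-0.4  0.7 -0.8] rows>= 1
turn [ 0.0011 -0.001  -0.0003]
```

View pics/wrist3.png

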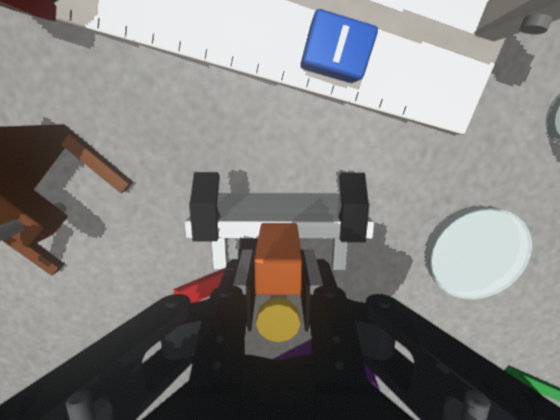

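Emit:
play_rows:
  moves:
    - [[0,0,0],[0,0,-10],-1]
    - [[0,0,0],[0,0,-25],-1]
    - [[0,0,0],[0,0,-30],-1]
    - [[0,0,0],[0,0,-30],-1]
    - [[0,0,0],[0,0,-30],-1]
    - [[0,0,0],[0,0,-25],-1]
    - [[0,0,0.1],[0,0,0],-1]
    - [[0,0,0.1],[0,0,0],-1]
    - [[0,0,0.057],[0,0,0],-1]
    - [[0,0,0],[0,0,0],-1]
    - [[0,0,0],[0,0,0],-1]
    - [[0,0,0],[0,0,0],-1]

```text
t: 4.35
eef_pos: [0.46, -0.1146, 0.2454]
ee_rot: [[1.0, 0.015, -0.001], [0.015, -1.0, 0.0], [-0.001, -0.0, -1.0]]
ft_force: [1.2, 0.5, -5.6]
grip_width: 0.265
```

```bash
python3 -c "
from h import *
go([.618,-.116,.243],.0132)
snap('side','side4.png');snap('wrist','wrist4.png')"
```

```text
pos [ 0.46   -0.1146  0.2454] yaw 0.0151 f [ 1.24  0.54 -5.63] w 0.265 t 4.35
tool shift mm [157.9   3.7   2.3] rows>= 4
turn [-0.0004  0.0009  0.0019]
```

View pics/side4.png

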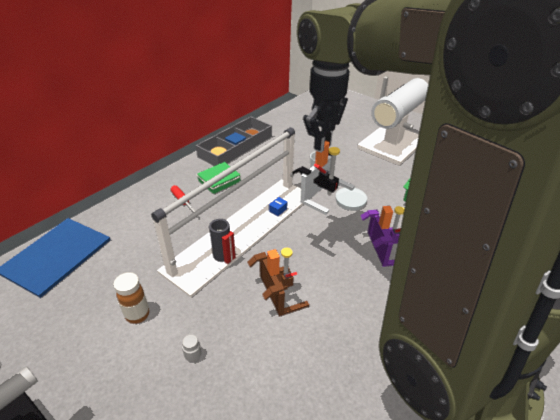

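View pics/wrist4.png

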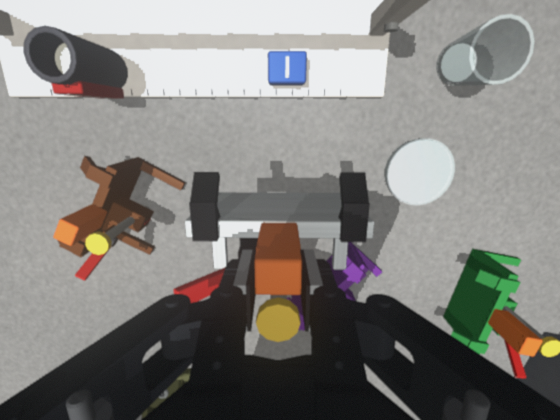

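Emit:
play_rows:
  moves:
    - [[0,0,0],[30,1,0],-1]
    - [[0,0,0],[35,1,0],-1]
    - [[0,0,0],[35,1,0],-1]
    - [[0,0,0],[35,1,0],-1]
    - [[0,0,0],[23,1,0],-1]
    - [[0,0,0],[0,0,0],-1]
    - [[0,0,0],[0,0,0],-1]
    - [[0,0,0],[0,0,0],-1]
    - [[0,0,0],[0,0,0],-1]

```text
t: 5.2
eef_pos: [0.6177, -0.1179, 0.246]
ee_rot: [[1.0, 0.013, 0.0], [0.013, -1.0, -0.0], [0.0, 0.0, -1.0]]
ft_force: [-0.2, 0.0, -5.6]
grip_width: 0.266
```

```bash
python3 - <<'E'
from h import *
go([.618,-.118,.243],.0132)
for n in('scene','side'):
    p,d,ci=snap(n,n+'5.png'); X=cloud(d,ci); h=cv2.cvtColor(p,cv2.COLOR_RGB2HSV)
    near=(np.hypot(X[...,0]-.62,X[...,1]+.118)<.12)&(X[...,2]>.17)
    og=(h[...,0]>5)&(h[...,0]<18)&(h[...,1]>150)&(h[...,2]>80)&near
    for s,c,m in comps(og): print('orange',s[4],X[m].mean(0).round(4),X[m].max(0).round(4),X[m].min(0).round(4))
    ye=(abs(h[...,0].astype(int)-28)<5)&(h[...,1]>130)&(h[...,2]>100)&near
    for s,c,m in comps(ye): print('yellow',c.round(1),s[4],np.median(X[m],0).round(4))
    s=p[100:250,130:330] if n=='scene' else p[100:250,220:420]
    cv2.imwrite('pics/'+n+'5c.png',cv2.resize(s,(800,600),interpolation=cv2.INTER_CUBIC)[:,:,::-1])
E
```

```text
pos [ 0.6177 -0.1179  0.246 ] yaw 0.0129 f [-0.23  0.05 -5.61] w 0.266 t 5.2
tool shift mm [0.3 0.1 3. ] rows>= 1
turn [ 0.0001 -0.0001 -0.0003]
orange 78 [ 0.6202 -0.109   0.2535] [ 0.6278 -0.1025  0.2964] [ 0.6077 -0.1279  0.2305]
orange 213 [ 0.6114 -0.1133  0.2559] [ 0.6317 -0.1026  0.2851] [ 0.5914 -0.1584  0.2288]
```

View pics/scene5c.png

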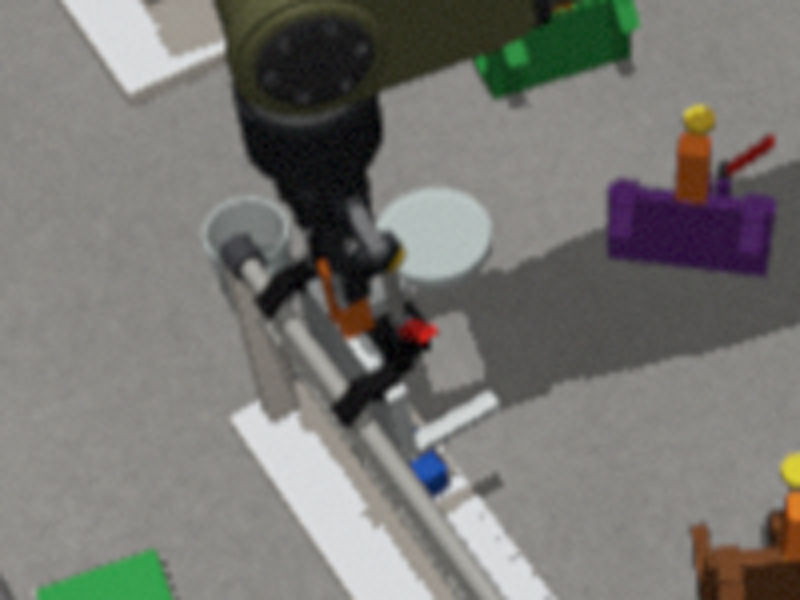

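View pics/side5c.png

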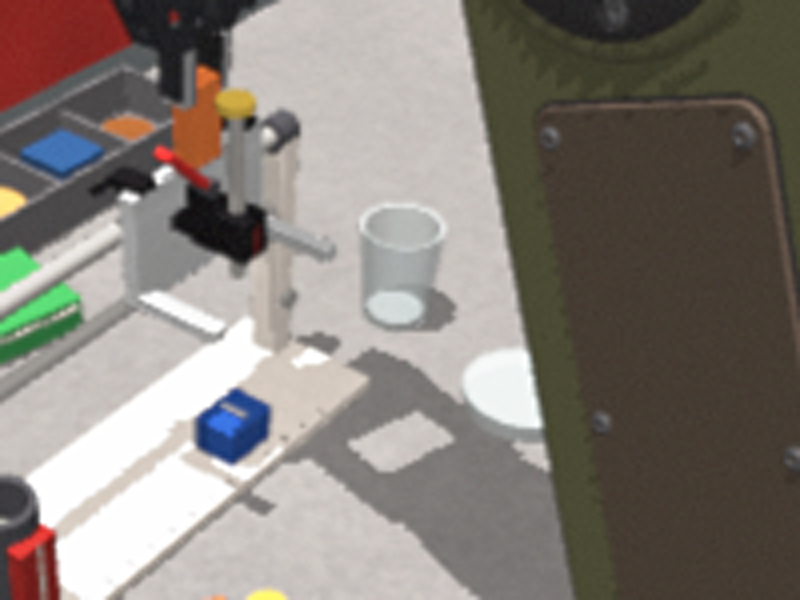

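Emit:
play_rows:
  moves:
    - [[0,0,0],[0,0,8],-1]
    - [[0,0,0],[0,0,8],-1]
    - [[0,0,0],[0,0,4],-1]
    - [[0,0,0],[0,0,2],-1]
    - [[0,0,0],[0,0,0],-1]
    - [[0,0,0],[0,0,0],-1]

```text
t: 5.8
eef_pos: [0.6184, -0.1178, 0.2237]
ee_rot: [[1.0, 0.013, 0.0], [0.013, -1.0, -0.0], [0.0, 0.0, -1.0]]
ft_force: [-0.6, 1.1, -5.7]
grip_width: 0.263
```

Emit:
play_rows:
  moves:
    - [[0,0,0],[0,0,2],-1]
    - [[0,0,0],[0,0,1],-1]
    - [[0,0,0],[0,0,1],-1]
    - [[0,0,0],[0,0,0],-1]

```text
t: 6.13
eef_pos: [0.6185, -0.1178, 0.2197]
ee_rot: [[1.0, 0.013, 0.001], [0.013, -1.0, 0.0], [0.001, 0.0, -1.0]]
ft_force: [1.4, -0.3, -4.9]
grip_width: 0.264
```

Emit:
play_rows:
  moves:
    - [[0,0,0],[0,0,1],-1]
    - [[0,0,0],[0,0,1],-1]
    - [[0,0,0],[0,0,0],-1]

```text
t: 6.38
eef_pos: [0.6189, -0.1178, 0.2183]
ee_rot: [[1.0, 0.013, 0.002], [0.013, -1.0, -0.0], [0.002, 0.0, -1.0]]
ft_force: [3.9, -0.0, -1.3]
grip_width: 0.264
```

Emit:
play_rows:
  moves:
    - [[0,0,0],[1,0,0.5],-1]
    - [[0,0,0],[0,0,0.5],-1]
    - [[0,0,0],[0,0,0],-1]

```text
t: 6.63
eef_pos: [0.6197, -0.118, 0.2179]
ee_rot: [[1.0, 0.013, 0.002], [0.013, -1.0, -0.001], [0.002, 0.001, -1.0]]
ft_force: [-0.3, -0.6, 5.8]
grip_width: 0.267
```

Emit:
play_rows:
  moves:
    - [[0,0,0],[0,0,-0.5],-0.4]
    - [[0,0,0],[0,0,0],-0.2]
    - [[0,0,0],[0,0,0],0]
    - [[0,0,0],[0,0,0],0]
    - [[0,0,0],[0,0,0],0]
    - [[0,0,0],[0,0,0],0]
    - [[0,0,0],[0,0,0],0]

```text
t: 7.22
eef_pos: [0.6193, -0.1178, 0.2171]
ee_rot: [[1.0, 0.013, -0.0], [0.013, -1.0, 0.0], [-0.0, -0.0, -1.0]]
ft_force: [0.1, -0.8, 0.5]
grip_width: 0.499
```

```bash
python3 - <<'E'
from h import *
go([.618,-.118,.243],.0132)
for n in('scene','side','wrist'):
    p,d,ci=snap(n,n+'6.png')
    if n=='wrist': continue
    s=p[100:250,130:330] if n=='scene' else p[100:250,220:420]
    cv2.imwrite('pics/'+n+'6c.png',cv2.resize(s,(800,600),interpolation=cv2.INTER_CUBIC)[:,:,::-1])
E
```

```text
pos [ 0.6193 -0.1178  0.2171] yaw 0.0128 f [ 0.12 -0.78  0.5 ] w 0.499 t 7.22
tool shift mm [ -1.3   0.2 -25.9] rows>= 1
turn [-0.0001  0.0002 -0.0004]
```

View pics/scene6c.png

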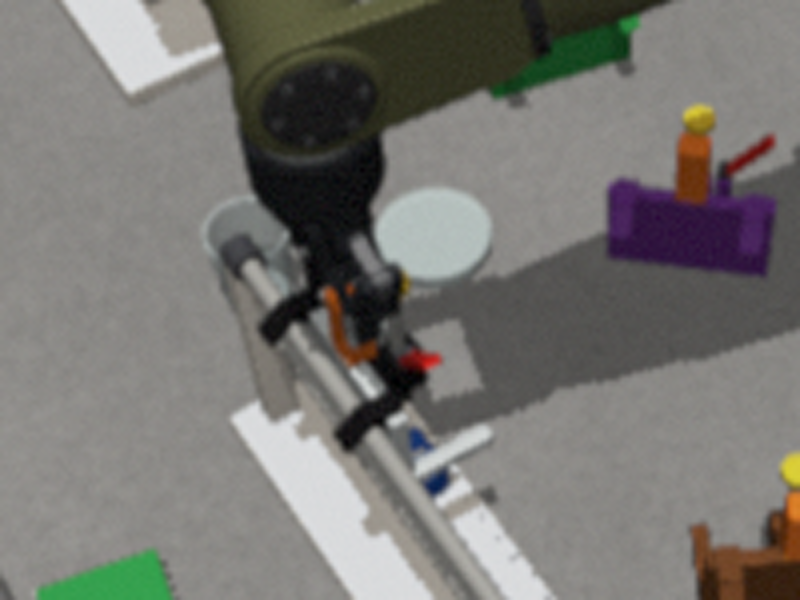

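View pics/side6c.png

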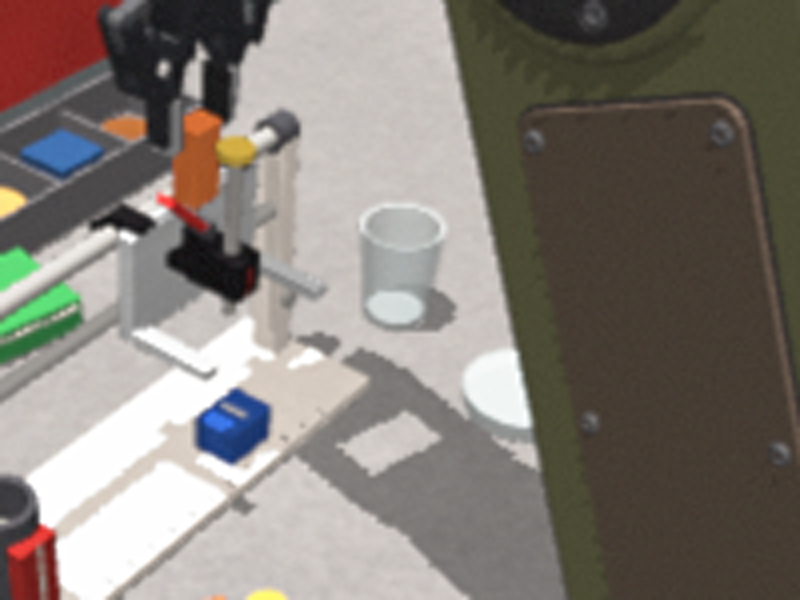

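View pics/wrist6.png

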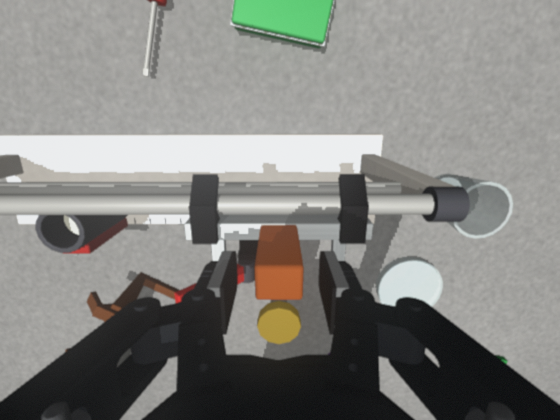

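Emit:
play_rows:
  moves:
    - [[0,0,0],[0,0,-2],-0.3]
    - [[0,0,0],[0,0,0],-0.3]
    - [[0,0,0],[0,0,0],-0.3]
    - [[0,0,0],[0,-3,0],-0.3]
    - [[0,0,0],[0,-5,0],-0.3]
    - [[0,0,0],[0,-8,0],-0.3]
    - [[0,0,0],[0,-8,0],-0.3]
    - [[0,0,0],[0,-8,0],-0.3]
    - [[0,0,0],[0,-8,0],-0.3]
    - [[0,0,0],[0,-8,0],-0.3]

```text
t: 8.2
eef_pos: [0.6187, -0.0691, 0.2193]
ee_rot: [[1.0, 0.013, 0.0], [0.013, -1.0, -0.0], [0.0, 0.0, -1.0]]
ft_force: [0.3, -5.7, 2.0]
grip_width: 0.35
```

```bash
python3 - <<'E'
from h import *
go([.616,.097,.219],.0132)
p,d,ci=snap('wrist','wrist7.png')
E
```

```text
pos [ 0.6187 -0.0691  0.2193] yaw 0.0128 f [ 0.26 -5.74  2.02] w 0.35 t 8.2
tool shift mm [  -0.6 -166.1    0.2] rows>= 5
turn [ 0.0003 -0.0001 -0.0004]
```

View pics/wrist7.png

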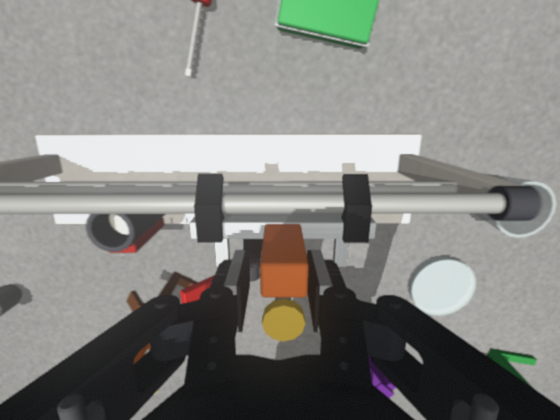

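Emit:
play_rows:
  moves:
    - [[0,0,0],[0,-8,0],-0.3]
    - [[0,0,0],[0,-14,0],-0.3]
    - [[0,0,0],[0,-14,0],-0.3]
    - [[0,0,0],[0,-14,0],-0.3]
    - [[0,0,0],[0,-14,0],-0.3]
    - [[0,0,0],[0,-14,0],-0.3]
    - [[0,0,0],[0,-14,0],-0.3]
    - [[0,0,0],[0,-14,0],-0.3]
    - [[0,0,0],[0,-14,0],-0.3]
    - [[0,0,0],[0,-14,0],-0.3]
    - [[0,0,0],[0,-8,0],-0.3]
    - [[0,0,0],[0,-4,0],-0.3]

```text
t: 9.25
eef_pos: [0.6167, 0.0771, 0.2192]
ee_rot: [[1.0, 0.014, -0.0], [0.014, -1.0, -0.0], [-0.0, 0.0, -1.0]]
ft_force: [-1.1, -4.7, 1.2]
grip_width: 0.347
```

```bash
python3 - <<'E'
from h import *
go([.616,.097,.219],.0132)
for n in('scene','side','wrist'):
    p,d,ci=snap(n,n+'8.png')
    if n=='wrist': continue
    s=p[190:340,200:400] if n=='scene' else p[130:280,150:350]
    cv2.imwrite('pics/'+n+'8c.png',cv2.resize(s,(800,600),interpolation=cv2.INTER_CUBIC)[:,:,::-1])
E
```

```text
pos [0.6167 0.0771 0.2192] yaw 0.0137 f [-1.11 -4.73  1.17] w 0.347 t 9.25
tool shift mm [ -0.5 -19.9   0.2] rows>= 1
turn [0.0002 0.0001 0.0005]
```

View pics/scene8c.png

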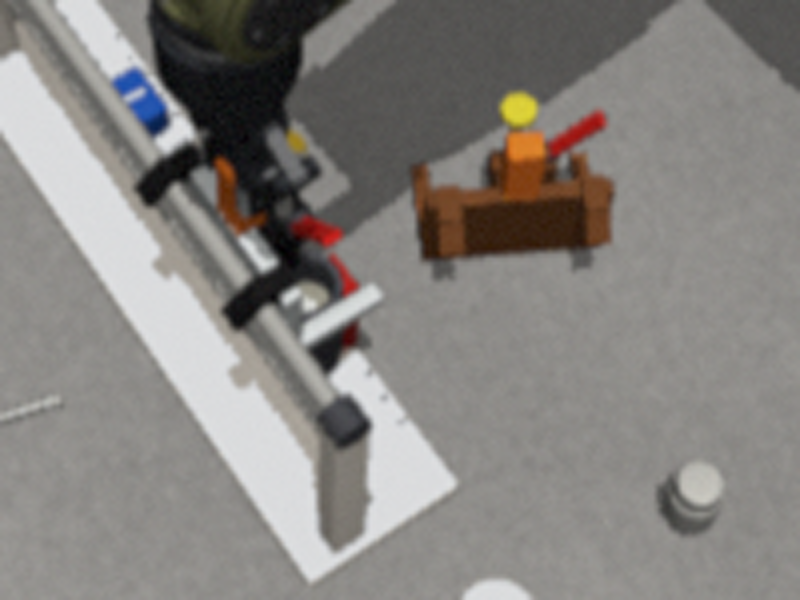

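View pics/side8c.png

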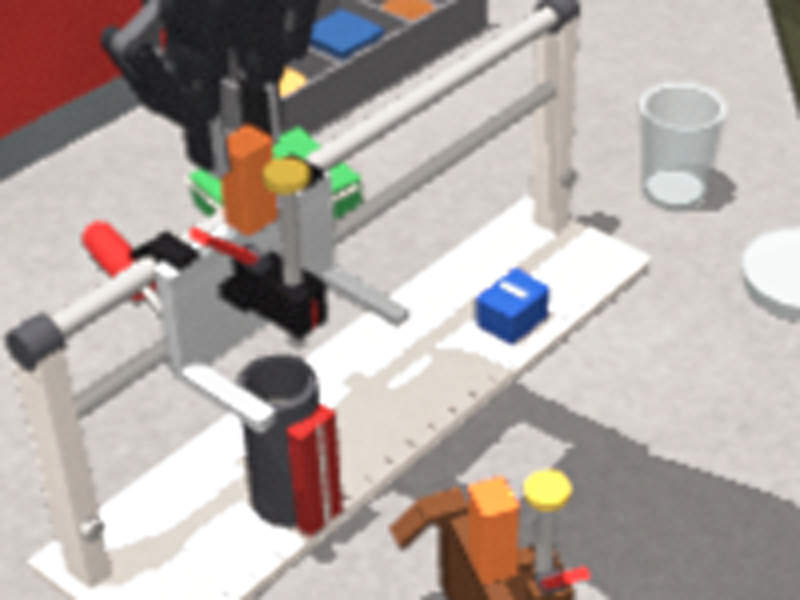

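View pics/wrist8.png

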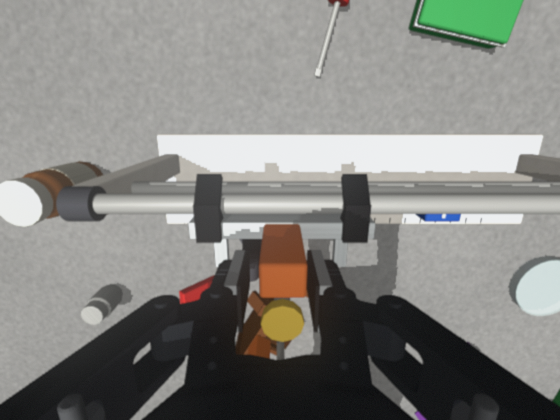

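```bash
cat > m.py <<'E'
from h import *
import sys
k=sys.argv[1]; zk=float(sys.argv[2]) if len(sys.argv)>2 else .25
for n in('scene','side'):
    p,d,ci=load(n+k); X=cloud(d,ci); h=cv2.cvtColor(p,cv2.COLOR_RGB2HSV)
    near=(abs(X[...,0]-.60)<.06)&(abs(X[...,1]-.08)<.08)
    ye=(abs(h[...,0].astype(int)-25)<7)&(h[...,1]>130)&(h[...,2]>80)&near&(X[...,2]>.18)
    for s,c,m in comps(ye): print(n,'yellow',c.round(1),s,np.median(X[m],0).round(4),ray([s[0]+(s[2]-1)/2,c[1]],ci,zk)[0].round(4),X[m].min(0).round(4),X[m].max(0).round(4))
    og=(h[...,0]>5)&(h[...,0]<17)&(h[...,1]>150)&(h[...,2]>80)&near&(X[...,2]>.19)
    for s,c,m in comps(og): print(n,'orange',s[4],X[m].mean(0).round(4),X[m].min(0).round(4),X[m].max(0).round(4))
    rim=near&(X[...,2]>.108)&(X[...,2]<.118)&(h[...,2]<90)&(X[...,0]>.56)&(X[...,0]<.612)&(X[...,1]>.07)
    kk=X[rim]
    if len(kk)>10: print(n,'rim',len(kk),kk.min(0).round(4),kk.max(0).round(4),np.round(cv2.minEnclosingCircle(kk[:,:2].astype('float32'))[0],4))
E
python3 m.py 8
```

```text
scene yellow [273.5 225.1] [272 223   4   5  13] [0.5772 0.0775 0.2474] [0.5779 0.0772 0.25  ] [0.5744 0.0695 0.2462] [0.5802 0.0825 0.2505]
scene orange 71 [0.6226 0.0794 0.235 ] [0.6088 0.0647 0.2057] [0.6337 0.0999 0.3103]
scene rim 30 [0.5659 0.0767 0.1087] [0.5775 0.1142 0.1156] [0.5726 0.0954]
side yellow [221.3 173.3] [216 169  12   9  85] [0.5828 0.0756 0.2459] [0.5774 0.0797 0.25  ] [0.5718 0.0228 0.1978] [0.6396 0.0884 0.2482]
side orange 266 [0.6088 0.0794 0.2319] [0.6032 0.0628 0.2   ] [0.6232 0.09   0.2548]
side rim 36 [0.5615 0.0754 0.1081] [0.6068 0.1092 0.113 ] [0.5831 0.0949]
```

```bash
cat > col.py <<'E'
from h import *
from scipy.optimize import brentq
def col(ci,X):
    c=np.array(ci['R'])@X+ci['t']; return ci['fx']*c[0]/c[2]+ci['cx'], ci['fy']*c[1]/c[2]+ci['cy']
def ycol(ci,u,z,off=.05):
    return brentq(lambda y: col(ci,np.array([.6367-.0132*y-off,y,z]))[0]-u,-.3,.3)
E
python3 - <<'E'
from col import *
p,d,ci=load('side0'); h=cv2.cvtColor(p,cv2.COLOR_RGB2HSV)
m=(h[...,2]<75); 
for r in range(220,262,4): 
    c=np.where(m[r,195:240])[0]+195; print(r,c.min() if len(c) else 0,c.max() if len(c) else 0,end=' | ')
print()
for v in range(216,232,2): print(v,[int(x) for x in p[v,204:236].mean(1)])
for y in(.09,.095,.1): print(y,col(ci,np.array([.6367-.0132*y-.05,y,.112])),[col(ci,np.array([.6367-.0132*y-.05+.024*np.cos(a),y+.024*np.sin(a),.112]))[0].round(1) for a in np.arange(0,6.28,.4)])
for y in(.07,.075,.08): print(y,col(ci,np.array([.6367-.0132*y-.05,y,.247])))
q,_,_=load('side8'); print(q[168:180,212:232].tolist()[4])
E
```

```text
220 218 222 | 224 211 226 | 228 212 228 | 232 211 228 | 236 211 221 | 240 212 221 | 244 212 221 | 248 213 222 | 252 213 222 | 256 214 223 | 260 218 223 | 
216 [173, 170, 167, 167, 167, 166, 164, 167, 170, 170, 169, 170, 171, 169, 168, 165, 167, 168, 166, 168, 168, 163, 165, 166, 168, 176, 201, 241, 249, 249, 248, 248]
218 [170, 169, 172, 172, 171, 173, 171, 169, 169, 167, 161, 157, 157, 153, 143, 139, 139, 140, 139, 150, 155, 159, 170, 195, 233, 247, 249, 248, 248, 248, 247, 247]
220 [167, 172, 173, 173, 173, 174, 172, 165, 139, 112, 95, 90, 82, 77, 65, 58, 65, 65, 70, 83, 92, 99, 162, 235, 251, 250, 248, 248, 247, 248, 248, 248]
222 [165, 164, 166, 167, 171, 162, 136, 102, 84, 61, 46, 44, 48, 47, 49, 47, 49, 51, 52, 52, 52, 55, 78, 99, 166, 243, 249, 248, 247, 247, 248, 248]
224 [167, 165, 165, 167, 165, 130, 97, 66, 42, 42, 45, 46, 45, 47, 47, 48, 50, 53, 51, 50, 51, 48, 49, 81, 95, 169, 243, 249, 248, 248, 248, 247]
226 [166, 165, 168, 170, 135, 103, 91, 58, 40, 39, 43, 45, 45, 47, 48, 50, 52, 54, 52, 54, 53, 54, 63, 86, 88, 123, 239, 250, 248, 247, 247, 248]
228 [169, 166, 163, 1
[... 1219 characters left out ...]
217.4), np.float64(221.6), np.float64(225.1), np.float64(227.2), np.float64(227.7), np.float64(226.6), np.float64(224.0), np.float64(220.4), np.float64(216.2), np.float64(212.2)]
0.07 (np.float64(222.08282292910883), np.float64(170.89500153482544))
0.075 (np.float64(220.39076471569817), np.float64(171.9517534044741))
0.08 (np.float64(218.68693445863644), np.float64(173.01585734335956))
[[171, 89, 42], [172, 90, 43], [172, 89, 43], [179, 110, 50], [209, 167, 68], [221, 183, 73], [220, 183, 73], [220, 184, 74], [219, 184, 74], [220, 184, 75], [220, 183, 73], [219, 182, 73], [223, 185, 74], [223, 184, 73], [186, 154, 60], [101, 83, 36], [33, 28, 25], [44, 44, 45], [83, 81, 81], [133, 134, 131]]
```

Emit:
play_rows:
  moves:
    - [[0,0,0],[0,-5,0],-0.3]
    - [[0,0,0],[0,-8,0],-0.3]
    - [[0,0,0],[0,-6,0],-0.3]
    - [[0,0,0],[0,-3,0],-0.3]
    - [[0,0,0],[0,0,0],-0.3]
    - [[0,0,0],[0,0,0],-0.3]
    - [[0,0,0],[0,0,0],-0.3]

```text
t: 9.98
eef_pos: [0.6166, 0.0984, 0.2192]
ee_rot: [[1.0, 0.013, 0.0], [0.013, -1.0, 0.0], [0.0, -0.0, -1.0]]
ft_force: [-0.5, 0.3, -0.5]
grip_width: 0.356
```

```bash
python3 - <<'E'
from h import *
go([.616,.0995,.219],.0132)
for n in('scene','side','wrist'):
    p,d,ci=snap(n,n+'9.png')
    s=p[190:340,200:400] if n=='scene' else p[150:262,150:300]
    cv2.imwrite('pics/'+n+'9c.png',cv2.resize(s,(800,600),interpolation=cv2.INTER_CUBIC)[:,:,::-1])
E
python3 m.py 9
```

```text
pos [0.6166 0.0984 0.2192] yaw 0.013 f [-0.52  0.32 -0.48] w 0.356 t 9.98
tool shift mm [-0.6 -1.1  0.2] rows>= 1
turn [-0.0005 -0.0001 -0.0002]
scene yellow [279.3 232.5] [278 230   4   6  15] [0.5769 0.0988 0.2477] [0.5772 0.1007 0.25  ] [0.5735 0.0919 0.245 ] [0.5799 0.1056 0.2504]
scene orange 76 [0.6224 0.1009 0.2328] [0.6091 0.0862 0.2055] [0.634  0.1255 0.3145]
scene rim 25 [0.5655 0.0959 0.1093] [0.5863 0.1199 0.1165] [0.5763 0.1079]
side yellow [213.9 178. ] [208 174  12   9  88] [0.5816 0.0982 0.2463] [0.5779 0.1018 0.25  ] [0.5717 0.0441 0.2032] [0.6334 0.1084 0.2488]
side orange 269 [0.6085 0.1008 0.2318] [0.5893 0.0829 0.2002] [0.6242 0.1104 0.2554]
side rim 67 [0.56   0.0748 0.1081] [0.6078 0.119  0.113 ] [0.584  0.0949]
```

View pics/scene9c.png

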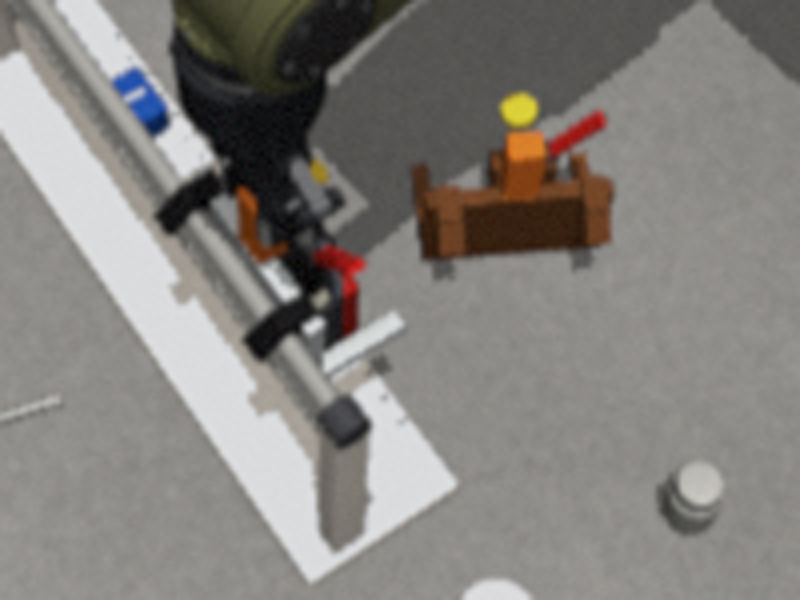

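View pics/side9c.png

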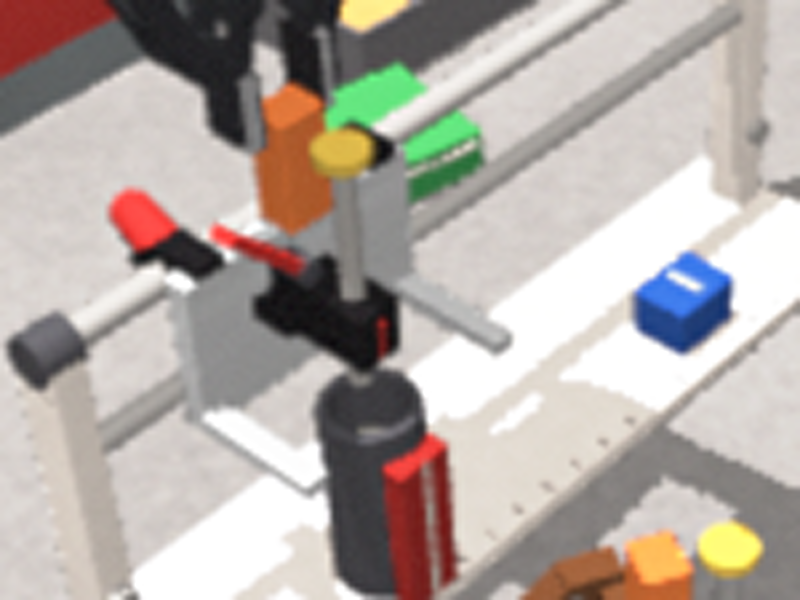

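```bash
python3 - <<'E'
from col import *
for k in('8','9'):
    p,d,ci=load('side'+k); h=cv2.cvtColor(p,cv2.COLOR_RGB2HSV).astype(int)
    for v in range(171,181): print(k,v,p[v,206:232,1].tolist() , h[v,206:232,0].tolist() if v==176 else '')
p,d,ci=load('side9')
for v in range(210,224): print(v,p[v,208:232].mean(1).astype(int).tolist())
for v in range(180,205,4): print(v,p[v,208:226].mean(1).astype(int).tolist())
for y in(.0932,.0953,.0975): print(y,[np.round(col(ci,np.array([.6367-.0132*y-.05,y,z])),1).tolist() for z in(.112,.125,.2,.22,.25)])
E
```

```text
8 171 [107, 80, 84, 89, 94, 89, 90, 88, 87, 95, 136, 172, 183, 183, 184, 182, 183, 186, 182, 180, 134, 81, 88, 135, 159, 147] 
8 172 [113, 83, 82, 92, 94, 94, 89, 90, 89, 110, 167, 183, 183, 184, 184, 184, 183, 182, 185, 184, 154, 83, 28, 44, 81, 134] 
8 173 [100, 87, 88, 90, 94, 92, 89, 88, 88, 109, 167, 186, 183, 184, 183, 185, 184, 183, 183, 182, 152, 83, 28, 15, 66, 181] 
8 174 [86, 87, 90, 90, 96, 92, 88, 87, 86, 100, 146, 173, 183, 184, 183, 185, 185, 185, 184, 177, 143, 76, 28, 48, 73, 151] 
8 175 [91, 91, 89, 91, 94, 91, 89, 90, 88, 96, 126, 152, 169, 177, 179, 178, 177, 176, 168, 151, 120, 64, 50, 98, 124, 138] 
8 176 [94, 87, 89, 93, 92, 91, 90, 90, 88, 89, 118, 138, 145, 156, 162, 156, 152, 152, 145, 133, 94, 74, 92, 131, 142, 139] [11, 10, 11, 11, 11, 11, 11, 11, 11, 11, 18, 22, 22, 22, 22, 22, 22, 22, 22, 22, 21, 18, 120, 30, 0, 165]
8 177 [96, 90, 89, 90, 91, 89, 90, 89, 90, 88, 93, 123, 134, 144, 148, 149, 145, 142, 156, 135, 115, 123, 138, 142, 142, 143] 
8 178 [96, 87, 89, 92, 91, 91, 89, 91, 90, 89, 89, 93, 98, 127, 138, 140, 134, 130, 174, 159, 141, 141, 143, 143, 
[... 3469 characters left out ...]
103, 108, 122, 131, 128, 122, 136, 146, 146, 146, 144, 143, 143, 142, 141]
192 [138, 144, 146, 148, 135, 125, 128, 129, 123, 121, 137, 141, 143, 143, 141, 140, 141, 141]
196 [145, 145, 137, 135, 139, 129, 127, 130, 127, 118, 135, 142, 143, 141, 140, 142, 139, 139]
200 [56, 52, 40, 26, 38, 92, 123, 129, 128, 121, 130, 140, 142, 142, 142, 141, 142, 142]
204 [23, 28, 28, 26, 28, 55, 128, 141, 134, 124, 79, 32, 24, 32, 58, 95, 128, 146]
0.0932 [[219.3, 224.1], [218.8, 219.8], [216.0, 193.7], [215.2, 186.3], [214.0, 174.7]]
0.0953 [[218.6, 224.6], [218.2, 220.3], [215.3, 194.2], [214.5, 186.8], [213.3, 175.1]]
0.0975 [[217.9, 225.1], [217.5, 220.8], [214.6, 194.7], [213.8, 187.2], [212.5, 175.6]]
```

Emit:
play_rows:
  moves:
    - [[0,0,0],[0,0,0],-0.1]
    - [[0,0,0],[0,0,0],-0.1]
    - [[0,0,0],[0,0,-15],-0.1]
    - [[0,0,0],[0,0,-30],-0.1]
    - [[0,0,0],[0,0,-35],-0.1]
    - [[0,0,0],[-35,0,-10],-0.5]
    - [[0,0,0],[-35,0,0],-1]
    - [[0,0,0],[-35,0,0],-1]
    - [[0,0,0],[-35,0,0],-1]
    - [[0,0,0],[0,0,0],-1]
    - [[0,0,0],[0,0,0],-1]

```text
t: 11.05
eef_pos: [0.4758, 0.0965, 0.3102]
ee_rot: [[1.0, 0.013, 0.002], [0.013, -1.0, 0.0], [0.002, -0.0, -1.0]]
ft_force: [0.1, 0.3, 0.1]
grip_width: -0.002
```

```bash
python3 - <<'E'
from h import *
go([.5855,.0945,.26],.0132)
for n in('scene','side','wrist'):
    p,d,ci=snap(n,n+'10.png')
    s=p[190:340,200:400] if n=='scene' else p[150:262,150:300]
    cv2.imwrite('pics/'+n+'10c.png',cv2.resize(s,(800,600),interpolation=cv2.INTER_CUBIC)[:,:,::-1])
E
python3 m.py 10
```

```text
pos [0.4758 0.0965 0.3102] yaw 0.0131 f [0.08 0.33 0.14] w -0.002 t 11.05
tool shift mm [109.6   3.4  50.4] rows>= 4
turn [-0.0003 -0.0019 -0.0001]
scene yellow [276.5 234.2] [272 230  10  10  79] [0.5847 0.0998 0.2483] [0.5851 0.1006 0.25  ] [0.5735 0.0881 0.2312] [0.595  0.1092 0.2529]
scene orange 186 [0.6166 0.1034 0.2389] [0.6045 0.0877 0.2017] [0.6251 0.1114 0.2583]
scene rim 30 [0.565  0.0965 0.1087] [0.5877 0.1206 0.1157] [0.5756 0.1091]
side yellow [213.6 177.6] [208 173  12  10  92] [0.5836 0.0982 0.2461] [0.5788 0.101  0.25  ] [0.5716 0.0431 0.2018] [0.6383 0.1098 0.2486]
side orange 281 [0.609  0.1021 0.2323] [0.6021 0.0861 0.2013] [0.6227 0.1109 0.2548]
side rim 96 [0.5616 0.0714 0.108 ] [0.6075 0.1189 0.1127] [0.5845 0.0951]
```

View pics/scene10c.png

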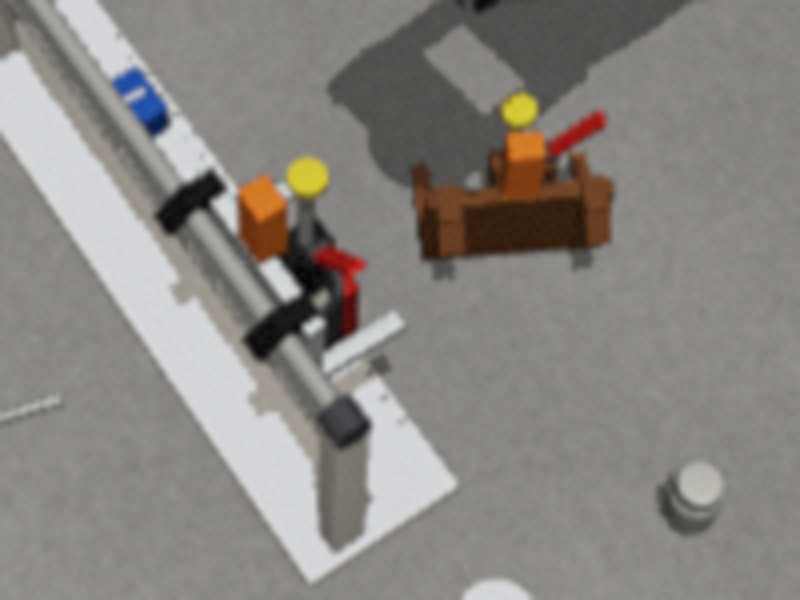

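View pics/wrist10.png

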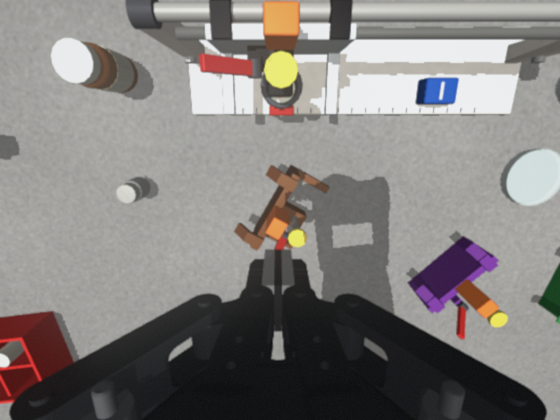

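```bash
python3 - <<'E'
from col import *
p,d,ci=load('wrist10'); h=cv2.cvtColor(p,cv2.COLOR_RGB2HSV).astype(int)
C=-ci['R'].T@ci['t']; print('cam',C.round(4))
def ye(u,z): return brentq(lambda y: col(ci,np.array([.6367-.0132*y-.05,y,z]))[0]-u,-.3,.4)
m=(abs(h[...,0]-28)<6)&(h[...,1]>130)&(h[...,2]>100); m[120:]=0
for s,c,_ in comps(m): print('knob',s,c,ye(s[0]+(s[2]-1)/2,.25))
for v in range(74,112,3): print(v,p[v,254:310].mean(1).astype(int).tolist())
r=((h[...,0]<6)|(h[...,0]>174))&(h[...,1]>140)&(h[...,2]>80); r[:95]=0; r[120:]=0
for s,c,_ in comps(r): print('redmark',s,c)
for y in(.09,.095,.1): print(y,col(ci,np.array([.6367-.0132*y-.05,y,.112])),col(ci,np.array([.6367-.0132*y-.05,y,.25])))
E
```

```text
cam [0.5524 0.0962 0.477 ]
knob [274  51  22  16  52] [286.61538462  55.42307692] 0.09202099261855809
knob [267  68  30  20  53] [286.01886792  80.8490566 ] 0.09408867101911579
74 [114, 106, 99, 96, 90, 85, 81, 107, 146, 130, 117, 165, 193, 198, 197, 197, 197, 197, 197, 197, 196, 196, 196, 196, 197, 197, 196, 195, 196, 196, 196, 195, 196, 196, 195, 195, 195, 195, 195, 196, 196, 193, 174, 117, 89, 120, 156, 177, 183, 183, 181, 181, 182, 181, 181, 181]
77 [98, 96, 94, 93, 93, 96, 99, 98, 99, 87, 81, 115, 177, 196, 197, 198, 197, 197, 197, 197, 196, 197, 196, 196, 196, 196, 197, 196, 196, 196, 197, 196, 196, 196, 196, 195, 196, 196, 195, 195, 196, 184, 126, 84, 79, 78, 101, 154, 178, 183, 182, 180, 182, 181, 183, 182]
80 [185, 183, 184, 183, 185, 185, 173, 140, 113, 91, 81, 81, 97, 139, 179, 194, 198, 198, 197, 197, 196, 197, 197, 196, 196, 197, 196, 197, 195, 196, 196, 196, 196, 196, 196, 196, 196, 197, 194, 182, 145, 97, 70, 76, 79, 78, 80, 113, 163, 181, 182, 181, 181, 182, 183, 182]
83 [184, 182, 182, 181, 183, 176, 150, 122, 110, 95, 84, 75, 69, 62, 67, 101, 143, 182, 194, 197, 197
[... 2309 characters left out ...]
 183, 196, 229, 235, 236, 236, 238, 231, 171, 127, 122, 124, 123, 124, 124, 124, 124, 121, 109, 103, 103, 103, 108, 115, 114, 117, 120, 120, 121, 121, 120, 113, 125, 165, 181, 169, 137, 163, 181, 182, 183, 182, 183, 181, 181, 183, 180, 181, 171]
redmark [270 106  23   9 157] [280.89808917 110.94904459]
0.09 (np.float64(283.69241550464204), np.float64(84.76194585799195)) (np.float64(287.43232608529024), np.float64(65.2441258789471))
0.095 (np.float64(279.25948910187253), np.float64(84.77083614822364)) (np.float64(280.17777096718936), np.float64(65.25918439598348))
0.1 (np.float64(274.8267041501419), np.float64(84.77972615477337)) (np.float64(272.92359467215283), np.float64(65.27424212668424))
```

```bash
python3 - <<'E'
from h import *
go([.6166,.095,.3102],.0132)
E
```

```text
pos [0.4774 0.0964 0.3091] yaw 0.0126 f [-0.06  0.58 -0.06] w 0.001 t 11.2
tool shift mm [139.2   3.1  -1.1] rows>= 4
turn [-0.     -0.0001 -0.0006]
```

Emit:
play_rows:
  moves:
    - [[0,0,0],[35,1,0],-0.1]
    - [[0,0,0],[35,1,0],-0.1]
    - [[0,0,0],[35,1,0],-0.1]
    - [[0,0,0],[34,0,0],-0.1]
    - [[0,0,0],[0,0,0],-0.1]
    - [[0,0,0],[0,0,0],-0.1]
    - [[0,0,0],[0,0,0],-0.1]

```text
t: 11.78
eef_pos: [0.6158, 0.0952, 0.3083]
ee_rot: [[1.0, 0.013, -0.001], [0.013, -1.0, -0.0], [-0.001, 0.0, -1.0]]
ft_force: [0.0, 0.5, 0.4]
grip_width: 0.451
```

```bash
python3 - <<'E'
from h import *
go([.6166,.095,.220],.0132)
E
```

```text
pos [0.6158 0.0952 0.3083] yaw 0.0127 f [0.03 0.54 0.38] w 0.451 t 11.78
tool shift mm [ 0.9  0.2 88.3] rows>= 3
turn [ 0.      0.0013 -0.0005]
```

Emit:
play_rows:
  moves:
    - [[0,0,0],[1,0,30],-0.1]
    - [[0,0,0],[0,0,30],-0.1]
    - [[0,0,0],[0,0,20],-0.1]
    - [[0,0,0],[0,0,6],-0.1]
    - [[0,0,0],[0,0,0],-0.3]
    - [[0,0,0],[0,0,0],-0.3]
    - [[0,0,0],[0,0,0],-0.3]
    - [[0,0,0],[0,0,0],-0.3]

```text
t: 12.45
eef_pos: [0.617, 0.0953, 0.2249]
ee_rot: [[1.0, 0.013, 0.003], [0.013, -1.0, 0.0], [0.003, -0.0, -1.0]]
ft_force: [-0.0, 0.4, 0.6]
grip_width: 0.352
```

Emit:
play_rows:
  moves:
    - [[0,0,0],[0,1.5,0],-0.3]
    - [[0,0,0],[0,1.5,0],-0.3]
    - [[0,0,0],[0,1.5,0],-0.3]
    - [[0,0,0],[0,0.8,0],-0.3]
    - [[0,0,0],[0,0,0],-0.3]
    - [[0,0,0],[0,0,0],-0.3]

```text
t: 12.95
eef_pos: [0.6168, 0.0906, 0.224]
ee_rot: [[1.0, 0.013, 0.001], [0.013, -1.0, 0.001], [0.001, -0.001, -1.0]]
ft_force: [-0.9, 5.3, 3.9]
grip_width: 0.352
```

Emit:
play_rows:
  moves:
    - [[0,0,0],[0,0.7,0],-0.3]
    - [[0,0,0],[0,0.6,0],-0.3]
    - [[0,0,0],[0,0,0],-0.3]
    - [[0,0,0],[0,0,0],-0.3]

```text
t: 13.28
eef_pos: [0.6168, 0.0894, 0.2241]
ee_rot: [[1.0, 0.013, 0.001], [0.013, -1.0, 0.002], [0.001, -0.001, -1.0]]
ft_force: [-1.5, 5.7, 4.0]
grip_width: 0.351
```

Emit:
play_rows:
  moves:
    - [[0,0,0],[0,-2,0],-0.1]
    - [[0,0,0],[0,-2,0],-0.1]
    - [[0,0,0],[0,0,-15],-0.1]
    - [[0,0,0],[0,0,-30],-0.1]
    - [[0,0,0],[0,0,-35],-0.1]
    - [[0,0,0],[-30,0,-5],-0.5]
    - [[0,0,0],[-35,0,0],-1]
    - [[0,0,0],[-35,0,0],-1]
    - [[0,0,0],[-35,0,0],-1]
    - [[0,0,0],[0,0,0],-1]
    - [[0,0,0],[0,0,0],-1]
    - [[0,0,0],[0,0,0],-1]

```text
t: 14.28
eef_pos: [0.4822, 0.0908, 0.3086]
ee_rot: [[1.0, 0.013, 0.001], [0.013, -1.0, -0.0], [0.001, 0.0, -1.0]]
ft_force: [0.2, -0.4, -0.3]
grip_width: 0.001
```

```bash
python3 - <<'E'
from col import *
go([.5855,.0935,.265],.0132)
snap('scene','scene11.png');snap('side','side11.png')
p,d,ci=snap('wrist','wrist11.png'); h=cv2.cvtColor(p,cv2.COLOR_RGB2HSV).astype(int)
def ye(u,z): return brentq(lambda y: col(ci,np.array([.6367-.0132*y-.05,y,z]))[0]-u,-.3,.4)
g=p.mean(2)
y0=int(col(ci,np.array([.5855,.094,.25]))[1]);print(y0)
m=(p[...,0].astype(int)-p[...,2]>90)&(abs(h[...,0]-28)<8); m[y0+25:]=0
xs=[]
for s,c,mm in comps(cv2.morphologyEx(m.astype('uint8'),cv2.MORPH_CLOSE,np.ones((15,15)))): print('knob',s,c,ye(s[0]+(s[2]-1)/2,.25))
for v in range(y0+19,y0+25): 
    r=g[v,240:320]; k=np.where(r<135)[0]+240; print(v,k.min(),k.max(),(k.min()+k.max())/2,ye((k.min()+k.max())/2,.112))
E
python3 m.py 11
```

```text
pos [0.4822 0.0908 0.3086] yaw 0.0127 f [ 0.25 -0.39 -0.32] w 0.001 t 14.28
tool shift mm [103.3  -1.4  43.7] rows>= 3
turn [ 0.0001 -0.0009 -0.0005]
72
knob [261  59  34  37 942] [277.46602972  76.87579618] 0.09115823296649703
91 256 296 276.0 0.09295695845240694
92 256 296 276.0 0.09295695845240694
93 256 296 276.0 0.09295695845240694
94 256 296 276.0 0.09295695845240694
95 256 296 276.0 0.09295695845240694
96 256 296 276.0 0.09295695845240694
scene yellow [275.6 233. ] [271 228  10  11  80] [0.5844 0.0958 0.2477] [0.5853 0.0969 0.25  ] [0.5738 0.083  0.2408] [0.5946 0.1061 0.2511]
scene orange 181 [0.6167 0.1002 0.2389] [0.6053 0.0848 0.2021] [0.6248 0.1083 0.2578]
scene rim 30 [0.5636 0.093  0.1082] [0.5867 0.1199 0.1159] [0.5753 0.1065]
side yellow [215. 177.] [209 173  13   9  91] [0.583  0.0949 0.2462] [0.578  0.0976 0.25  ] [0.5718 0.0401 0.2026] [0.6358 0.105  0.2488]
side orange 283 [0.6091 0.0985 0.2323] [0.5905 0.0826 0.1998] [0.623  0.1073 0.2544]
side rim 90 [0.5619 0.0733 0.1081] [0.6078 0.1193 0.1125] [0.584  0.0963]
```

View pics/wrist11.png

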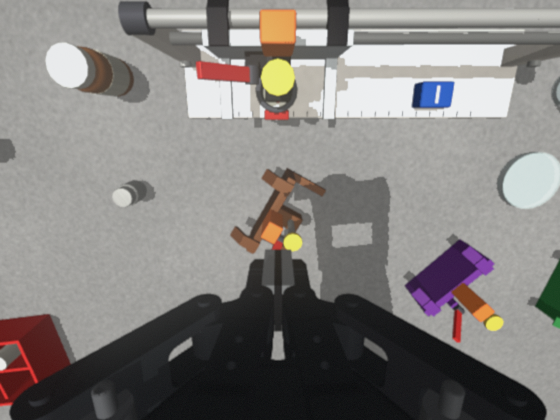

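Emit:
play_rows:
  moves:
    - [[0,0,0],[30,-1,0],-1]
    - [[0,0,0],[35,-0.5,0],-1]
    - [[0,0,0],[36,0,20],-1]
    - [[0,0,0],[0,0,23],-1]
    - [[0,0,0],[0,0,0],-1]
    - [[0,0,0],[0,0,0],-1]
    - [[0,0,0],[0,0,0],-1]
  grip_force: 40

```text
t: 15.02
eef_pos: [0.5827, 0.0937, 0.2668]
ee_rot: [[1.0, 0.013, 0.002], [0.013, -1.0, 0.0], [0.002, -0.0, -1.0]]
ft_force: [-0.2, 0.6, 0.6]
grip_width: -0.003
```

```bash
python3 - <<'E'
from col import *
go([.5835,.0925,.252],.0132)
p,d,ci=snap('side','side12.png')
cv2.imwrite('pics/side12c.png',cv2.resize(p[130:262,130:306],(800,600),interpolation=cv2.INTER_CUBIC)[:,:,::-1])
E
```

```text
pos [0.5827 0.0937 0.2668] yaw 0.0128 f [-0.21  0.64  0.62] w -0.003 t 15.02
tool shift mm [ 0.8  1.2 14.8] rows>= 1
turn [-0.0002 -0.0017 -0.0004]
```

View pics/side12c.png

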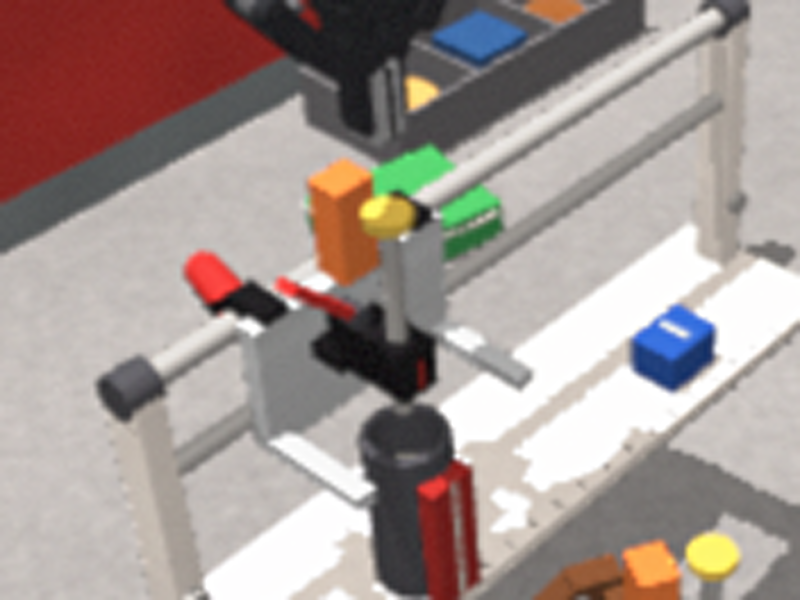

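Emit:
play_rows:
  moves:
    - [[0,0,0],[1,1,10],-1]
    - [[0,0,0],[0,0,4],-1]
    - [[0,0,0],[0,0,3],-1]
    - [[0,0,0],[0,0,3],-1]
    - [[0,0,0],[0,0,0],-1]

```text
t: 15.48
eef_pos: [0.5834, 0.0927, 0.2447]
ee_rot: [[1.0, 0.013, -0.001], [0.013, -1.0, -0.0], [-0.001, 0.0, -1.0]]
ft_force: [0.6, 0.2, 0.1]
grip_width: 0.002
```

Emit:
play_rows:
  moves:
    - [[0,0,0],[0,0,2],-1]
    - [[0,0,0],[0,0,2],-1]
    - [[0,0,0],[0,0,2],-1]
    - [[0,0,0],[0,0,2],-1]

```text
t: 15.82
eef_pos: [0.5837, 0.0927, 0.237]
ee_rot: [[1.0, 0.013, 0.0], [0.013, -1.0, 0.0], [0.0, -0.0, -1.0]]
ft_force: [-0.8, 0.2, 0.0]
grip_width: -0.001
```

```bash
python3 - <<'E'
from col import *
go([.5835,.0925,.252],.0132)
p,d,ci=snap('side','side13.png')
cv2.imwrite('pics/side13c.png',cv2.resize(p[130:262,130:306],(800,600),interpolation=cv2.INTER_CUBIC)[:,:,::-1])
E
```

```text
pos [0.5837 0.0927 0.237 ] yaw 0.0128 f [-0.75  0.22  0.03] w -0.001 t 15.82
tool shift mm [ -0.2   0.2 -15. ] rows>= 1
turn [-0.     -0.     -0.0004]
```

View pics/side13c.png

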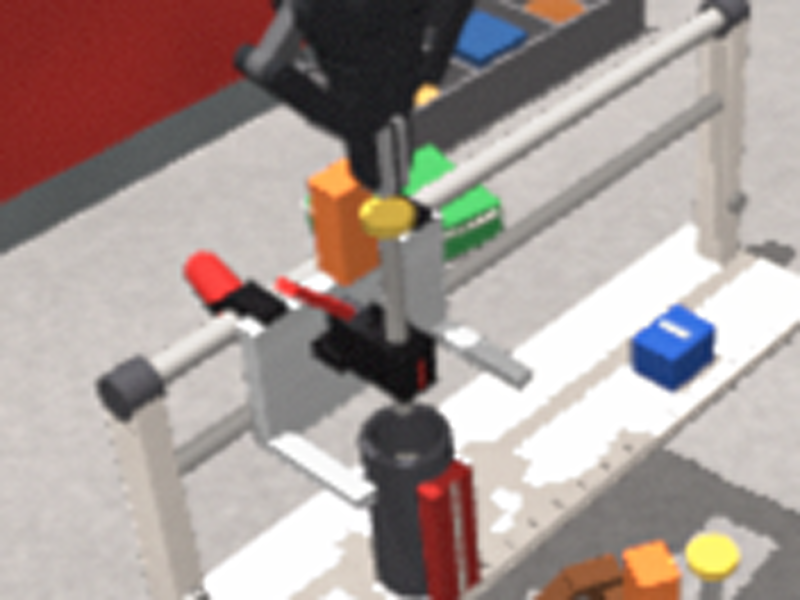

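```bash
python3 - <<'E'
from col import *
p,d,ci=load('side13')
for z in (.237,.25): print(z,[((a-130)/.22,(b-130)/.22) for a,b in [col(ci,np.array([.5837,.0927,z]))]])
X=cloud(d,ci)
for cv in [(395,165),(395,185),(365,170),(388,205),(388,215),(345,220),(330,180)]:
    u,v=int(130+cv[0]*.22),int(130+cv[1]*.22); print(cv,X[v,u].round(4),p[v,u])
E
```

```text
0.237 [(np.float64(387.8080765585532), np.float64(227.25328074938977))]
0.25 [(np.float64(385.37278344320924), np.float64(204.0747456894018))]
(395, 165) [0.5744 0.095  0.2774] [90 88 90]
(395, 185) [0.5739 0.0966 0.2688] [115 114 114]
(365, 170) [0.5811 0.1051 0.2773] [32 31 33]
(388, 205) [0.5869 0.0894 0.2464] [210 174  69]
(388, 215) [0.5811 0.095  0.2472] [210 174  70]
(345, 220) [0.6047 0.1021 0.2373] [168  86  43]
(330, 180) [0.6155 0.0983 0.2532] [254 179  85]
```

Emit:
play_rows:
  moves:
    - [[0,0,0],[0,0,2],-1]
    - [[0,0,0],[0,0,2],-1]
    - [[0,0,0],[0,0,2],-1]

```text
t: 16.12
eef_pos: [0.5837, 0.0927, 0.231]
ee_rot: [[1.0, 0.013, 0.0], [0.013, -1.0, 0.0], [0.0, -0.0, -1.0]]
ft_force: [0.1, 0.7, 0.5]
grip_width: -0.003
```

Emit:
play_rows:
  moves:
    - [[0,0,0],[0,0,2],-1]
    - [[0,0,0],[0,0,2],-1]
    - [[0,0,0],[0,0,2],-1]

```text
t: 16.37
eef_pos: [0.5836, 0.0927, 0.2249]
ee_rot: [[1.0, 0.013, -0.0], [0.013, -1.0, 0.0], [-0.0, -0.0, -1.0]]
ft_force: [0.4, 0.2, -0.0]
grip_width: -0.001
```

```bash
python3 - <<'E'
from col import *
go([.5835,.0925,.252],.0132)
p,d,ci=snap('side','side14.png')
cv2.imwrite('pics/side14c.png',cv2.resize(p[130:262,130:306],(800,600),interpolation=cv2.INTER_CUBIC)[:,:,::-1])
E
```

```text
pos [0.5836 0.0927 0.2249] yaw 0.0129 f [ 0.38  0.2  -0.01] w -0.001 t 16.37
tool shift mm [ -0.1   0.2 -27.1] rows>= 1
turn [-0.      0.0001 -0.0003]
```

View pics/side14c.png

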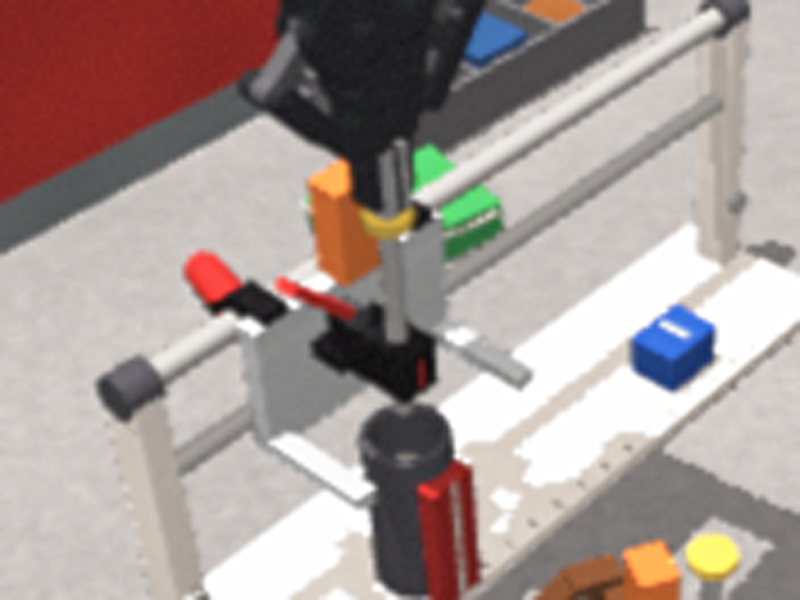

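```bash
python3 - <<'E'
from col import *
p,d,ci=load('wrist11'); X=cloud(d,ci)
T=np.array([.4822,.0908,.3086])
for u in(255,265,272,285,292): 
  print(u,[(v,(X[v,u]-T).round(3).tolist()) for v in(246,250,254,262,275,290,310)])
p,d,ci=load('side14'); X=cloud(d,ci); T=np.array([.5836,.0927,.2249])
m=(np.hypot(X[...,0]-T[0],X[...,1]-T[1])<.09)&(X[...,2]>.215)&(p.max(2)<140)
for z in np.arange(.22,.36,.01):
    k=X[m&(X[...,2]>=z)&(X[...,2]<z+.01)]-T
    if len(k): print(z.round(2),len(k),k.min(0).round(3),k.max(0).round(3))
E
```

```text
255 [(246, [-0.102, 0.03, -0.225]), (250, [-0.108, 0.03, -0.225]), (254, [-0.156, 0.037, -0.31]), (262, [0.007, 0.01, 0.034]), (275, [0.007, 0.009, 0.047]), (290, [0.013, 0.008, 0.069]), (310, [0.012, 0.007, 0.08])]
265 [(246, [-0.14, 0.019, -0.309]), (250, [0.011, 0.006, 0.029]), (254, [0.011, 0.005, 0.034]), (262, [0.011, 0.005, 0.042]), (275, [0.012, 0.004, 0.055]), (290, [0.012, 0.004, 0.066]), (310, [0.012, 0.004, 0.079])]
272 [(246, [-0.099, 0.006, -0.219]), (250, [0.011, 0.002, 0.029]), (254, [0.011, 0.002, 0.033]), (262, [0.011, 0.002, 0.042]), (275, [0.011, 0.002, 0.054]), (290, [0.009, 0.001, 0.062]), (310, [0.007, 0.001, 0.072])]
285 [(246, [-0.081, -0.011, -0.18]), (250, [0.011, -0.004, 0.03]), (254, [0.012, -0.004, 0.035]), (262, [0.011, -0.004, 0.042]), (275, [0.012, -0.004, 0.055]), (290, [0.012, -0.004, 0.066]), (310, [0.011, -0.003, 0.077])]
292 [(246, [-0.081, -0.02, -0.18]), (250, [-0.087, -0.02, -0.181]), (254, [-0.155, -0.028, -0.309]), (262, [0.007, -0.008, 0.034]), (275, [0.011, -0.007, 0.054]), (290, [0.012, -0.006, 0.067]), (310, [0.013, -0.006, 0.08])]
0.22 23 [-0.004 -0.002 -0.005] [0.042 0.049 0.005]
0.23 6 [-0.005  0.002  0.005] [-0.001  0.006  0.009]
0.24 2 [-0.008 -0.006  0.016] [0.022 0.002 0.018]
0.25 33 [-0.011 -0.011  0.027] [0.004 0.014 0.035]
0.26 55 [-0.011 -0.012  0.035] [0.006 0.016 0.045]
0.27 60 [-0.011 -0.014  0.045] [0.005 0.016 0.055]
0.28 44 [-0.011 -0.013  0.056] [-0.002  0.017  0.065]
0.29 99 [-0.014 -0.032  0.065] [0.01  0.035 0.075]
0.3 137 [-0.015 -0.04   0.075] [0.014 0.041 0.085]
0.31 163 [-0.018 -0.047  0.085] [0.018 0.051 0.095]
0.32 176 [-0.017 -0.056  0.095] [0.012 0.059 0.105]
0.33 239 [-0.018 -0.059  0.105] [0.012 0.064 0.115]
0.34 243 [-0.02  -0.058  0.115] [0.012 0.062 0.125]
0.35 218 [-0.02  -0.038  0.125] [0.01  0.048 0.135]
```

Emit:
play_rows:
  moves:
    - [[0,0,0],[0,0,2],-1]
    - [[0,0,0],[0,0,2],-1]
    - [[0,0,0],[0,0,2],-1]

```text
t: 16.67
eef_pos: [0.5837, 0.0927, 0.2192]
ee_rot: [[1.0, 0.013, 0.0], [0.013, -1.0, 0.0], [0.0, -0.0, -1.0]]
ft_force: [1.0, 0.5, 1.4]
grip_width: 0.003
```

Emit:
play_rows:
  moves:
    - [[0,0,0],[0,0,2],-1]
    - [[0,0,0],[0,0,2],-1]
    - [[0,0,0],[0,0,2],-1]
    - [[0,0,0],[0,0,2],-1]

```text
t: 17.0
eef_pos: [0.5838, 0.0927, 0.211]
ee_rot: [[1.0, 0.013, 0.0], [0.013, -1.0, 0.0], [0.0, -0.0, -1.0]]
ft_force: [1.5, 0.3, 1.6]
grip_width: -0.001
```

```bash
python3 - <<'E'
from col import *
go([.5835,.0925,.252],.0132)
p,d,ci=snap('side','side15.png')
cv2.imwrite('pics/side15c.png',cv2.resize(p[130:262,130:306],(800,600),interpolation=cv2.INTER_CUBIC)[:,:,::-1])
E
```

```text
pos [0.5838 0.0927 0.211 ] yaw 0.0128 f [1.5  0.28 1.61] w -0.001 t 17.0
tool shift mm [ -0.3   0.2 -41. ] rows>= 2
turn [-0.0001 -0.0004 -0.0004]
```

View pics/side15c.png

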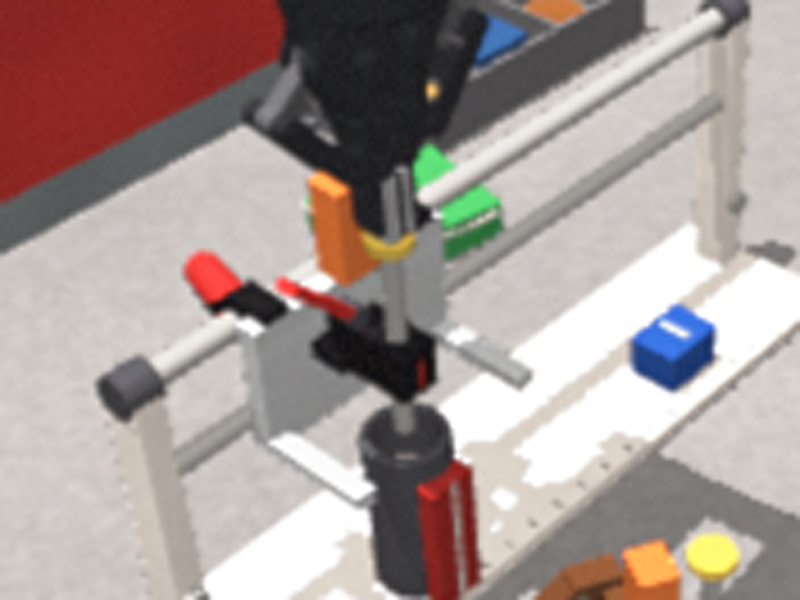

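Emit:
play_rows:
  moves:
    - [[0,0,0],[0,0,2],-1]
    - [[0,0,0],[0,0,2],-1]
    - [[0,0,0],[0,0,2],-1]
    - [[0,0,0],[0,0,2],-1]
    - [[0,0,0],[0,0,2],-1]

```text
t: 17.47
eef_pos: [0.5837, 0.0927, 0.201]
ee_rot: [[1.0, 0.013, 0.0], [0.013, -1.0, 0.0], [0.0, -0.0, -1.0]]
ft_force: [1.2, -1.1, 2.6]
grip_width: -0.002
```

Emit:
play_rows:
  moves:
    - [[0,0,0],[0,0,1.5],-1]
    - [[0,0,0],[0,0,1.5],-1]

```text
t: 17.63
eef_pos: [0.5836, 0.0927, 0.198]
ee_rot: [[1.0, 0.013, -0.0], [0.013, -1.0, -0.0], [-0.0, 0.0, -1.0]]
ft_force: [1.3, 0.2, 1.7]
grip_width: 0.002
```

Emit:
play_rows:
  moves:
    - [[0,0,0],[0,0,1.5],-1]
    - [[0,0,0],[0,0,1.5],-1]

```text
t: 17.8
eef_pos: [0.5836, 0.0927, 0.195]
ee_rot: [[1.0, 0.013, 0.0], [0.013, -1.0, 0.0], [0.0, -0.0, -1.0]]
ft_force: [1.0, 0.2, 2.0]
grip_width: -0.001
```

Emit:
play_rows:
  moves:
    - [[0,0,0],[0,0,1.5],-1]
    - [[0,0,0],[0,0,1.5],-1]

```text
t: 17.97
eef_pos: [0.5837, 0.0927, 0.192]
ee_rot: [[1.0, 0.013, 0.0], [0.013, -1.0, 0.0], [0.0, -0.0, -1.0]]
ft_force: [1.7, -0.0, 2.3]
grip_width: -0.001
```

Emit:
play_rows:
  moves:
    - [[0,0,0],[0,0,1.5],-1]
    - [[0,0,0],[0,0,1.5],-1]

```text
t: 18.13
eef_pos: [0.5836, 0.0927, 0.189]
ee_rot: [[1.0, 0.013, -0.0], [0.013, -1.0, 0.0], [-0.0, -0.0, -1.0]]
ft_force: [0.8, -1.0, 1.3]
grip_width: -0.002
```

Emit:
play_rows:
  moves:
    - [[0,0,0],[0,0,1.5],-1]
    - [[0,0,0],[0,0,1.5],-1]

```text
t: 18.3
eef_pos: [0.5836, 0.0927, 0.186]
ee_rot: [[1.0, 0.013, -0.0], [0.013, -1.0, 0.0], [-0.0, -0.0, -1.0]]
ft_force: [1.2, 0.7, 0.9]
grip_width: 0.004
```

Emit:
play_rows:
  moves:
    - [[0,0,0],[0,0,1],-1]
    - [[0,0,0],[0,0,1],-1]

```text
t: 18.47
eef_pos: [0.5836, 0.0927, 0.184]
ee_rot: [[1.0, 0.013, -0.0], [0.013, -1.0, 0.0], [-0.0, -0.0, -1.0]]
ft_force: [0.7, 0.2, 1.6]
grip_width: -0.005
```

Emit:
play_rows:
  moves:
    - [[0,0,0],[0,0,1],-1]
    - [[0,0,0],[0,0,0],-1]

```text
t: 18.63
eef_pos: [0.5836, 0.0927, 0.1829]
ee_rot: [[1.0, 0.013, -0.0], [0.013, -1.0, -0.0], [-0.0, 0.0, -1.0]]
ft_force: [0.1, -1.1, 0.1]
grip_width: 0.0
```

Emit:
play_rows:
  moves:
    - [[0,0,0],[0,0,1],-1]

```text
t: 18.72
eef_pos: [0.5836, 0.0927, 0.1822]
ee_rot: [[1.0, 0.013, -0.0], [0.013, -1.0, 0.0], [-0.0, -0.0, -1.0]]
ft_force: [0.3, -0.1, 1.4]
grip_width: 0.001
```

Emit:
play_rows:
  moves:
    - [[0,0,0],[0,0,1],-1]

```text
t: 18.8
eef_pos: [0.5837, 0.0927, 0.1815]
ee_rot: [[1.0, 0.013, 0.0], [0.013, -1.0, 0.0], [0.0, -0.0, -1.0]]
ft_force: [-2.2, -0.2, 10.3]
grip_width: -0.001
```

Emit:
play_rows:
  moves:
    - [[0,0,0],[0,0,1],-1]

```text
t: 18.88
eef_pos: [0.5839, 0.0927, 0.1812]
ee_rot: [[1.0, 0.013, 0.001], [0.013, -1.0, 0.0], [0.001, -0.0, -1.0]]
ft_force: [-5.2, -0.7, 15.9]
grip_width: 0.0
```

Emit:
play_rows:
  moves:
    - [[0,0,0],[0,0,0.7],-1]

```text
t: 18.97
eef_pos: [0.584, 0.0927, 0.1811]
ee_rot: [[1.0, 0.013, 0.002], [0.013, -1.0, 0.0], [0.002, -0.0, -1.0]]
ft_force: [-5.4, -0.2, 19.0]
grip_width: 0.0
```

Emit:
play_rows:
  moves:
    - [[0,0,0],[0,0,-1.2],-1]
    - [[0,0,0],[0,0,0],-1]
    - [[0,0,0],[0,0,0],-1]

```text
t: 19.22
eef_pos: [0.5838, 0.0927, 0.1815]
ee_rot: [[1.0, 0.013, 0.001], [0.013, -1.0, 0.0], [0.001, -0.0, -1.0]]
ft_force: [-2.5, -0.5, 8.3]
grip_width: 0.0
```

Emit:
play_rows:
  moves:
    - [[0,0,0],[0,0,-0.5],-1]
    - [[0,0,0],[0,0,-0.5],-1]
    - [[0,0,0],[0,0,-1],-1]
    - [[0,0,0],[0,0,-10],-1]
    - [[0,0,0],[0,0,-30],-1]
    - [[0,0,0],[0,0,-35],-1]
    - [[0,0,0],[0,0,-10],-1]
    - [[0,0,0],[-35,0,-10],-1]
    - [[0,0,0],[-35,0,-20],-1]
    - [[0,0,0],[-35,0,-10],-1]
    - [[0,0,0],[0,0,0],-1]
    - [[0,0,0],[0,0,0],-1]

```text
t: 20.22
eef_pos: [0.478, 0.0914, 0.3094]
ee_rot: [[1.0, 0.013, 0.003], [0.013, -1.0, 0.0], [0.003, -0.0, -1.0]]
ft_force: [1.4, 0.5, -0.7]
grip_width: 0.004
```

```bash
python3 - <<'E'
from col import *
go([.591,.155,.26],.0132)
p,d,ci=snap('side','side16.png')
cv2.imwrite('pics/side16c.png',cv2.resize(p[130:262,130:306],(800,600),interpolation=cv2.INTER_CUBIC)[:,:,::-1])
X=cloud(d,ci); h=cv2.cvtColor(p,cv2.COLOR_RGB2HSV)
def red(X,h): 
    m=((h[...,0]<6)|(h[...,0]>174))&(h[...,1]>150)&(h[...,2]>110)&(abs(X[...,0]-.592)<.03)&(abs(X[...,1]-.13)<.05)&(X[...,2]>.17)
    for s,c,k in comps(m): print(s,c,X[k].mean(0).round(4),X[k].min(0).round(4),X[k].max(0).round(4))
red(X,h)
p,d,ci=snap('wrist','wrist16.png'); red(cloud(d,ci),cv2.cvtColor(p,cv2.COLOR_RGB2HSV))
p,d,ci=snap('scene','scene16.png'); red(cloud(d,ci),cv2.cvtColor(p,cv2.COLOR_RGB2HSV))
E
python3 m.py 16 .21
```

```text
pos [0.478  0.0914 0.3094] yaw 0.0132 f [ 1.37  0.55 -0.68] w 0.004 t 20.22
tool shift mm [113.7 -62.1  49.8] rows>= 4
turn [-0.0003 -0.003  -0.    ]
[191 191  17   8  37] [198.24324324 194.7027027 ] [0.5871 0.1386 0.2238] [0.5831 0.1186 0.2037] [0.5945 0.1526 0.2367]
[197  56  53  21 750] [222.90533333  66.33066667] [0.5893 0.1332 0.2241] [0.5837 0.1153 0.2048] [0.5952 0.1505 0.2401]
[278 250  12   8  44] [283.72727273 253.52272727] [0.5914 0.1393 0.2261] [0.5849 0.1203 0.2068] [0.5964 0.1546 0.2393]
scene yellow [275.  242.5] [270 238  11  10  79] [0.5863 0.097  0.2051] [0.5877 0.0979 0.21  ] [0.5753 0.0828 0.1818] [0.6064 0.1069 0.2469]
scene orange 182 [0.6166 0.1002 0.2389] [0.605  0.0841 0.2004] [0.6259 0.108  0.2578]
scene rim 29 [0.5629 0.0922 0.1084] [0.5856 0.1197 0.1162] [0.5765 0.1059]
side yellow [216.  193.1] [211 189  11   9  80] [0.5833 0.0943 0.204 ] [0.5773 0.1    0.21  ] [0.5739 0.0822 0.1978] [0.5955 0.1063 0.2071]
side orange 301 [0.6091 0.0976 0.2323] [0.6028 0.054  0.1999] [0.6391 0.1074 0.2544]
side rim 93 [0.5605 0.0731 0.1081] [0.6075 0.119  0.1173] [0.5836 0.0961]
```

View pics/side16c.png

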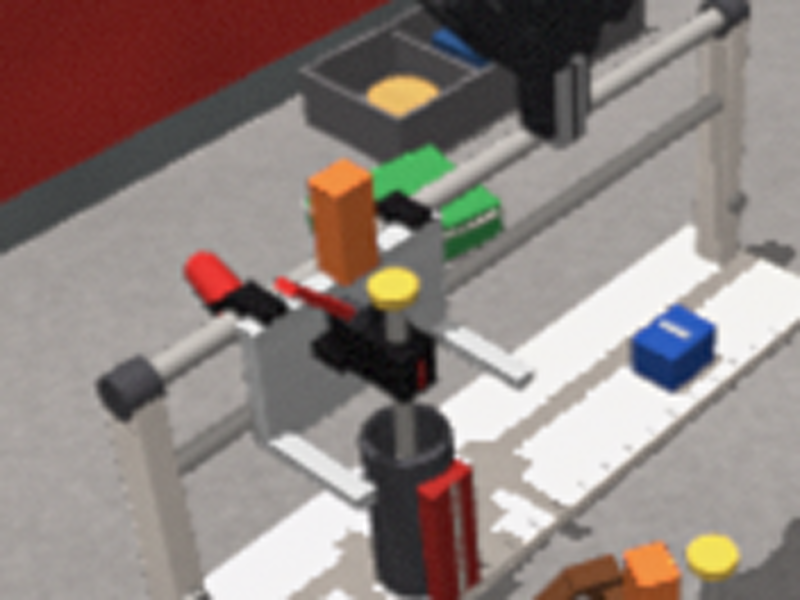

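View pics/wrist16.png

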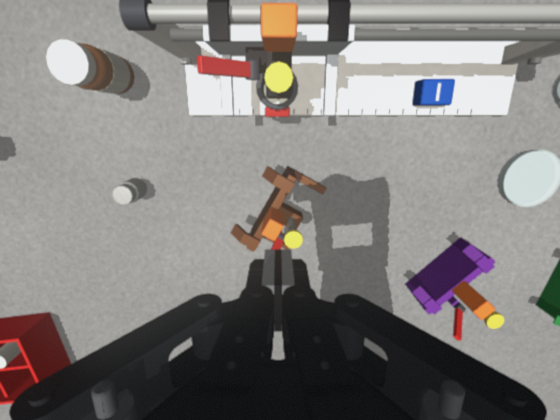

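Emit:
play_rows:
  moves:
    - [[0,0,0],[20,-30,0],-1]
    - [[0,0,0],[25,-33,0],-1]
    - [[0,0,0],[35,0,0],-1]
    - [[0,0,0],[34,0,20],-1]
    - [[0,0,0],[0,0,30],-1]
    - [[0,0,0],[0,0,12],-1]
    - [[0,0,0],[0,0,0],-1]
    - [[0,0,0],[0,0,0],-1]

```text
t: 21.03
eef_pos: [0.5921, 0.1557, 0.2448]
ee_rot: [[1.0, 0.013, -0.002], [0.013, -1.0, -0.0], [-0.002, 0.0, -1.0]]
ft_force: [0.2, -0.4, 0.5]
grip_width: -0.002
```

```bash
python3 - <<'E'
from col import *
go([.5915,.155,.18],.0132)
p,d,ci=snap('side','side17.png')
cv2.imwrite('pics/side17c.png',cv2.resize(p[130:262,130:306],(800,600),interpolation=cv2.INTER_CUBIC)[:,:,::-1])
E
```

```text
pos [0.5921 0.1557 0.2448] yaw 0.0126 f [ 0.17 -0.44  0.5 ] w -0.002 t 21.03
tool shift mm [-0.5  0.7 64.8] rows>= 2
turn [ 0.0004  0.0021 -0.0006]
```

View pics/side17c.png

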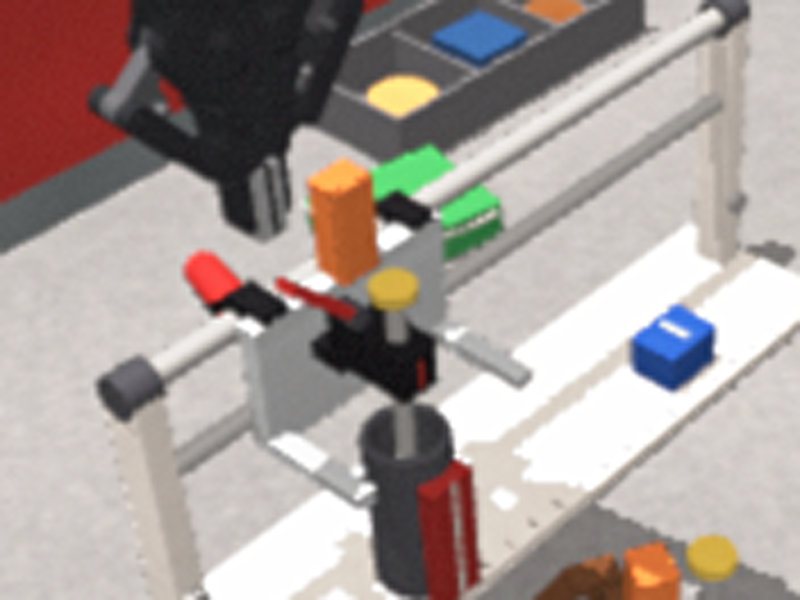

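Emit:
play_rows:
  moves:
    - [[0,0,0],[0,0,10],-1]
    - [[0,0,0],[0,0,10],-1]
    - [[0,0,0],[0,0,5],-1]
    - [[0,0,0],[0,0,4],-1]
    - [[0,0,0],[0,0,3],-1]
    - [[0,0,0],[0,0,3],-1]
    - [[0,0,0],[0,0,3],-1]
    - [[0,0,0],[0,0,3],-1]
    - [[0,0,0],[0,0,3],-1]

```text
t: 21.83
eef_pos: [0.5922, 0.1583, 0.204]
ee_rot: [[1.0, 0.014, 0.004], [0.014, -1.0, 0.004], [0.004, -0.004, -1.0]]
ft_force: [-3.0, 12.7, 10.5]
grip_width: -0.001
```

Emit:
play_rows:
  moves:
    - [[0,0,0],[0,0,3],-1]
    - [[0,0,0],[0,0,3],-1]
    - [[0,0,0],[0,0,2],-1]
    - [[0,0,0],[0,0,2],-1]

```text
t: 22.17
eef_pos: [0.5921, 0.1576, 0.1927]
ee_rot: [[1.0, 0.014, 0.002], [0.014, -1.0, 0.003], [0.002, -0.003, -1.0]]
ft_force: [-1.4, 13.0, 5.9]
grip_width: -0.002
```

```bash
python3 - <<'E'
from col import *
go([.5915,.155,.18],.0132)
p,d,ci=snap('side','side18.png')
cv2.imwrite('pics/side18c.png',cv2.resize(p[130:262,130:306],(800,600),interpolation=cv2.INTER_CUBIC)[:,:,::-1])
snap('scene','scene18.png')
E
python3 m.py 18 .21
```

```text
pos [0.5921 0.1576 0.1927] yaw 0.0138 f [-1.43 13.    5.94] w -0.002 t 22.17
tool shift mm [-0.6  2.6 12.7] rows>= 1
turn [-0.0031 -0.0021  0.0006]
scene yellow [270.3 239.5] [268 235   6   9  35] [0.592  0.0845 0.2061] [0.5922 0.0857 0.21  ] [0.5856 0.0732 0.2008] [0.6294 0.1571 0.3542]
scene orange 177 [0.6166 0.0892 0.2385] [0.6059 0.0743 0.2004] [0.6248 0.0977 0.2595]
scene rim 22 [0.5696 0.0835 0.1081] [0.5926 0.1203 0.1156] [0.5807 0.1016]
side yellow [219.6 190.9] [215 187  10   9  76] [0.5828 0.0843 0.2041] [0.5771 0.09   0.21  ] [0.5735 0.0717 0.1976] [0.5949 0.0947 0.2063]
side orange 273 [0.6077 0.0868 0.2306] [0.5803 0.044  0.2   ] [0.6361 0.1243 0.2893]
side rim 68 [0.5622 0.0754 0.1081] [0.606 0.118 0.113] [0.5841 0.0963]
```

View pics/side18c.png

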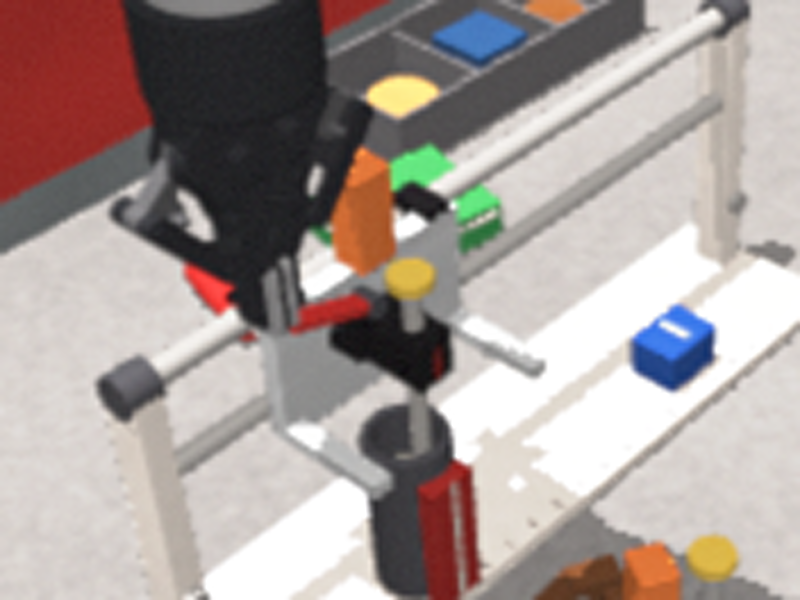

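Emit:
play_rows:
  moves:
    - [[0,0,0],[0,-3,0],-1]
    - [[0,0,0],[0,-4,0],-1]
    - [[0,0,0],[0,0,-10],-1]
    - [[0,0,0],[0,0,-30],-1]
    - [[0,0,0],[0,0,-35],-1]
    - [[0,0,0],[0,0,-30],-1]
    - [[0,0,0],[-35,20,-10],-1]
    - [[0,0,0],[-35,20,0],-1]
    - [[0,0,0],[-35,20,0],-1]
    - [[0,0,0],[0,0,0],-1]
    - [[0,0,0],[0,0,0],-1]

```text
t: 23.18
eef_pos: [0.4866, 0.1007, 0.3083]
ee_rot: [[1.0, 0.012, 0.002], [0.012, -1.0, 0.0], [0.002, -0.0, -1.0]]
ft_force: [0.4, 0.3, -0.3]
grip_width: -0.001
```

```bash
python3 - <<'E'
from col import *
go([.6166,.083,.32],.0132)
p,d,ci=snap('side','side19.png')
cv2.imwrite('pics/side19c.png',cv2.resize(p[130:262,130:306],(800,600),interpolation=cv2.INTER_CUBIC)[:,:,::-1])
X=cloud(d,ci); h=cv2.cvtColor(p,cv2.COLOR_RGB2HSV)
def red(X,h): 
    m=((h[...,0]<6)|(h[...,0]>174))&(h[...,1]>150)&(h[...,2]>110)&(abs(X[...,0]-.592)<.03)&(abs(X[...,1]-.13)<.05)&(X[...,2]>.17)
    for s,c,k in comps(m): print(s,c,X[k].mean(0).round(4),X[k].min(0).round(4),X[k].max(0).round(4))
red(X,h)
p,d,ci=snap('wrist','wrist19.png'); red(cloud(d,ci),cv2.cvtColor(p,cv2.COLOR_RGB2HSV))
p,d,ci=snap('scene','scene19.png'); red(cloud(d,ci),cv2.cvtColor(p,cv2.COLOR_RGB2HSV))
E
python3 m.py 19 .21
```

```text
pos [0.4866 0.1007 0.3083] yaw 0.0116 f [ 0.4   0.3  -0.29] w -0.001 t 23.18
tool shift mm [129.8  19.2 -11.5] rows>= 4
turn [-0.0001 -0.0022 -0.0016]
[192 195  19   8  82] [200.57317073 198.46341463] [0.5894 0.1324 0.209 ] [0.5828 0.1084 0.198 ] [0.6137 0.1539 0.2166]
[215  73  57  16 770] [243.38181818  80.51818182] [0.5897 0.129  0.2118] [0.5626 0.101  0.2027] [0.5959 0.1508 0.4756]
[275 248  15  15  84] [282.47619048 254.72619048] [0.591  0.1338 0.2108] [0.5845 0.1091 0.1998] [0.5969 0.1553 0.2189]
scene yellow [272.5 238.9] [268 235  10   9  75] [0.5866 0.0851 0.2056] [0.5875 0.0869 0.21  ] [0.5747 0.0734 0.1975] [0.5966 0.0959 0.2099]
scene orange 179 [0.6166 0.0894 0.2392] [0.6047 0.0736 0.2024] [0.6251 0.0972 0.2572]
scene rim 25 [0.5683 0.0821 0.1083] [0.5929 0.1202 0.1158] [0.5824 0.1001]
side yellow [219.5 190.9] [215 187  10   9  79] [0.5831 0.0843 0.2042] [0.5773 0.0899 0.21  ] [0.573  0.0673 0.1891] [0.6137 0.0957 0.207 ]
side orange 302 [0.6094 0.0868 0.2318] [0.6025 0.0415 0.1986] [0.6394 0.0961 0.2557]
side rim 84 [0.5616 0.0742 0.1081] [0.6077 0.1169 0.1149] [0.5848 0.0956]
```

View pics/side19c.png

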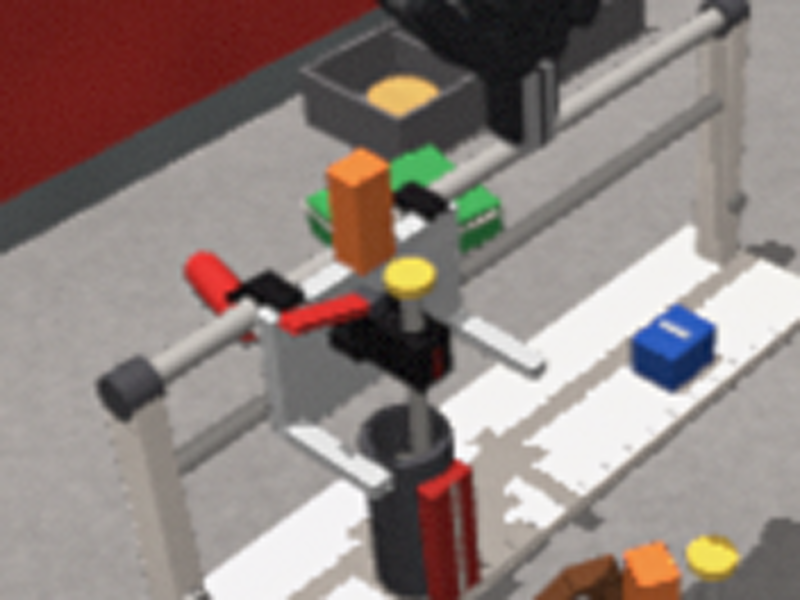

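View pics/wrist19.png

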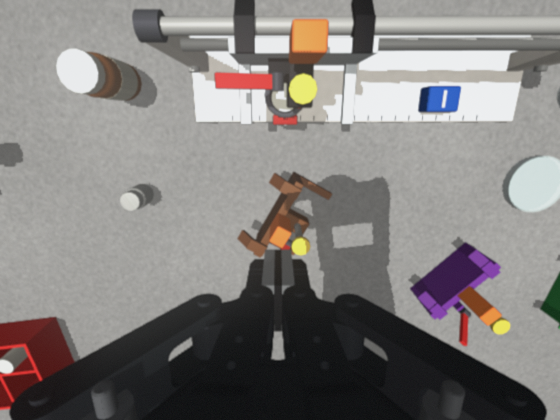

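Emit:
play_rows:
  moves:
    - [[0,0,0],[30,5,-10],-0.1]
    - [[0,0,0],[35,5,-2],-0.1]
    - [[0,0,0],[35,5,0],-0.1]
    - [[0,0,0],[30,3,0],-0.1]
    - [[0,0,0],[0,0,0],-0.1]
    - [[0,0,0],[0,0,0],-0.1]
    - [[0,0,0],[0,0,0],-0.1]

```text
t: 23.92
eef_pos: [0.6178, 0.0855, 0.3181]
ee_rot: [[1.0, 0.013, -0.001], [0.013, -1.0, -0.0], [-0.001, 0.0, -1.0]]
ft_force: [-0.9, -0.4, 0.7]
grip_width: 0.451
```

```bash
python3 - <<'E'
from h import *
go([.6166,.083,.224],.0132)
E
```

```text
pos [0.6178 0.0855 0.3181] yaw 0.0132 f [-0.86 -0.45  0.68] w 0.451 t 23.92
tool shift mm [-1.2  2.5 94.1] rows>= 3
turn [ 0.0001  0.001  -0.    ]
```

Emit:
play_rows:
  moves:
    - [[0,0,0],[-1,2.5,25],-0.1]
    - [[0,0,0],[0,0,30],-0.1]
    - [[0,0,0],[0,0,25],-0.1]
    - [[0,0,0],[0,0,12],-0.1]
    - [[0,0,0],[0,0,0],-0.3]
    - [[0,0,0],[0,0,0],-0.3]
    - [[0,0,0],[0,0,0],-0.3]
    - [[0,0,0],[0,0,0],-0.3]

```text
t: 24.58
eef_pos: [0.6173, 0.0827, 0.2287]
ee_rot: [[1.0, 0.013, 0.003], [0.013, -1.0, 0.0], [0.003, -0.0, -1.0]]
ft_force: [0.0, -0.3, 0.7]
grip_width: 0.35
```

Emit:
play_rows:
  moves:
    - [[0,0,0],[0,-2,0],-0.3]
    - [[0,0,0],[0,-2,0],-0.3]
    - [[0,0,0],[0,-2,0],-0.3]
    - [[0,0,0],[0,-2,0],-0.3]
    - [[0,0,0],[0,-2,0],-0.3]
    - [[0,0,0],[0,0,0],-0.3]

```text
t: 25.08
eef_pos: [0.617, 0.0922, 0.2278]
ee_rot: [[1.0, 0.012, 0.002], [0.012, -1.0, -0.001], [0.002, 0.001, -1.0]]
ft_force: [-0.3, -5.4, 4.4]
grip_width: 0.352
```

Emit:
play_rows:
  moves:
    - [[0,0,0],[0,-2,0],-0.3]
    - [[0,0,0],[0,-2,0],-0.3]
    - [[0,0,0],[0,-1,0],-0.3]
    - [[0,0,0],[0,0,0],-0.3]
    - [[0,0,0],[0,0,0],-0.3]

```text
t: 25.5
eef_pos: [0.6169, 0.097, 0.2278]
ee_rot: [[1.0, 0.012, 0.002], [0.012, -1.0, -0.001], [0.002, 0.001, -1.0]]
ft_force: [-0.2, -4.5, 3.7]
grip_width: 0.35
```

```bash
python3 - <<'E'
from col import *
go([.6166,.083,.224],.0132)
snap('scene','scene20.png'); p,d,ci=snap('side','side20.png')
cv2.imwrite('pics/side20c.png',cv2.resize(p[130:262,130:306],(800,600),interpolation=cv2.INTER_CUBIC)[:,:,::-1])
E
python3 m.py 20 .21
```

```text
pos [0.6169 0.097  0.2278] yaw 0.0123 f [-0.24 -4.51  3.71] w 0.35 t 25.5
tool shift mm [-0.5 14.   3.8] rows>= 1
turn [ 0.0012 -0.0015 -0.0009]
scene yellow [277.1 245.4] [274 243   7   5  22] [0.5857 0.1047 0.2055] [0.588  0.1067 0.21  ] [0.5783 0.1011 0.1985] [0.6226 0.1534 0.3202]
scene orange 85 [0.6211 0.1006 0.2349] [0.6071 0.0825 0.2021] [0.6334 0.121  0.3198]
scene rim 21 [0.5701 0.1061 0.1083] [0.5861 0.1204 0.1141] [0.5778 0.1125]
side yellow [215.5 193.5] [211 190  10   8  72] [0.5829 0.0966 0.2041] [0.5771 0.1017 0.21  ] [0.5733 0.0852 0.1998] [0.5967 0.1074 0.2066]
side orange 296 [0.6086 0.0981 0.2319] [0.6017 0.054  0.1998] [0.6388 0.109  0.2566]
side rim 56 [0.5631 0.0745 0.108 ] [0.6059 0.1197 0.1134] [0.585 0.097]
```

View pics/side20c.png

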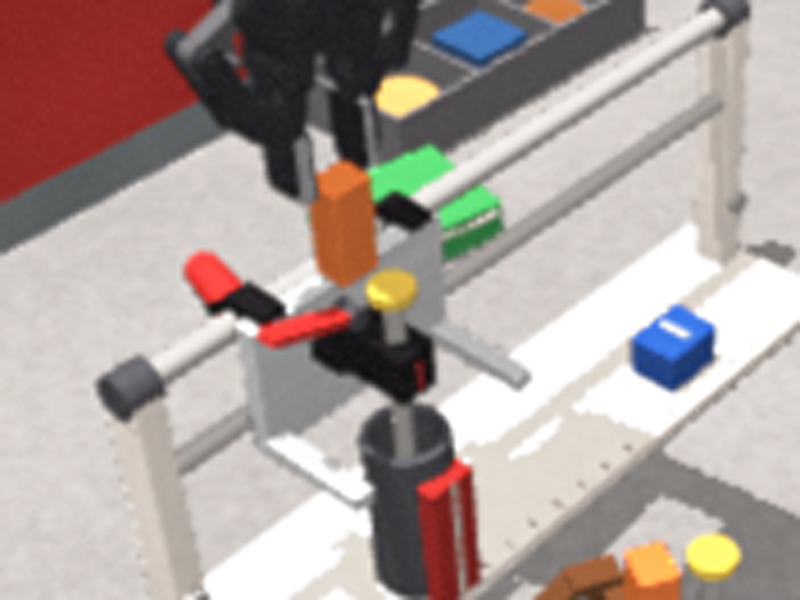

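Emit:
play_rows:
  moves:
    - [[0,0,0],[0,2,0],-0.1]
    - [[0,0,0],[0,1.5,0],-0.1]
    - [[0,0,0],[0,0,-15],-0.1]
    - [[0,0,0],[0,0,-30],-0.1]
    - [[0,0,0],[0,0,-30],-0.1]
    - [[0,0,0],[-33,0,-5],-1]
    - [[0,0,0],[0,0,0],-1]
    - [[0,0,0],[0,0,0],-1]
    - [[0,0,0],[0,0,0],-1]
    - [[0,0,0],[0,0,0],-1]
    - [[0,0,0],[0,0,0],-1]

```text
t: 26.52
eef_pos: [0.584, 0.0937, 0.306]
ee_rot: [[1.0, 0.013, -0.001], [0.013, -1.0, -0.0], [-0.001, 0.0, -1.0]]
ft_force: [0.7, 0.3, -0.4]
grip_width: -0.0
```

```bash
python3 - <<'E'
from h import *
go([.5837,.0935,.19],.0132)
snap('side','side21.png')
E
python3 m.py 20 .21|grep side;python3 - <<'E'
import sys
sys.path.insert(0,'.')
E
```

```text
pos [0.584  0.0937 0.306 ] yaw 0.0127 f [ 0.66  0.29 -0.44] w -0.0 t 26.52
tool shift mm [ -0.2   0.2 116. ] rows>= 3
turn [ 0.      0.001  -0.0005]
side yellow [215.5 193.5] [211 190  10   8  72] [0.5829 0.0966 0.2041] [0.5771 0.1017 0.21  ] [0.5733 0.0852 0.1998] [0.5967 0.1074 0.2066]
side orange 296 [0.6086 0.0981 0.2319] [0.6017 0.054  0.1998] [0.6388 0.109  0.2566]
side rim 56 [0.5631 0.0745 0.108 ] [0.6059 0.1197 0.1134] [0.585 0.097]
```

Down over the knob, to 4 mm above the previous contact height, then gently.

Emit:
play_rows:
  moves:
    - [[0,0,0],[0,0,30],-1]
    - [[0,0,0],[0,0,30],-1]
    - [[0,0,0],[0,0,30],-1]
    - [[0,0,0],[0,0,20],-1]
    - [[0,0,0],[0,0,9],-1]
    - [[0,0,0],[0,0,0],-1]
    - [[0,0,0],[0,0,0],-1]

```text
t: 27.15
eef_pos: [0.5841, 0.0937, 0.1884]
ee_rot: [[1.0, 0.013, 0.001], [0.013, -1.0, 0.0], [0.001, -0.0, -1.0]]
ft_force: [0.2, 0.2, 0.8]
grip_width: 0.0
```

Emit:
play_rows:
  moves:
    - [[0,0,0],[0,0,2],-1]
    - [[0,0,0],[0,0,2],-1]
    - [[0,0,0],[0,0,1],-1]

```text
t: 27.4
eef_pos: [0.5839, 0.0937, 0.1834]
ee_rot: [[1.0, 0.013, 0.001], [0.013, -1.0, 0.0], [0.001, -0.0, -1.0]]
ft_force: [-0.4, -0.7, -0.4]
grip_width: 0.006
```

Emit:
play_rows:
  moves:
    - [[0,0,0],[0,0,0.7],-1]
    - [[0,0,0],[0,0,0],-1]

```text
t: 27.57
eef_pos: [0.5837, 0.0937, 0.1821]
ee_rot: [[1.0, 0.013, 0.0], [0.013, -1.0, 0.0], [0.0, -0.0, -1.0]]
ft_force: [0.0, 0.3, -0.2]
grip_width: 0.004
```

Emit:
play_rows:
  moves:
    - [[0,0,0],[0,0,0.6],-1]
    - [[0,0,0],[0,0,0],-1]

```text
t: 27.73
eef_pos: [0.5838, 0.0937, 0.1818]
ee_rot: [[1.0, 0.013, 0.001], [0.013, -1.0, 0.0], [0.001, -0.0, -1.0]]
ft_force: [-0.6, 0.2, 1.8]
grip_width: 0.003
```

Emit:
play_rows:
  moves:
    - [[0,0,0],[0,0,0.6],-1]
    - [[0,0,0],[0,0,0],-1]

```text
t: 27.9
eef_pos: [0.5838, 0.0937, 0.1816]
ee_rot: [[1.0, 0.013, 0.001], [0.013, -1.0, 0.0], [0.001, -0.0, -1.0]]
ft_force: [-2.1, -0.0, 6.5]
grip_width: -0.003
```

Emit:
play_rows:
  moves:
    - [[0,0,0],[0,0,-0.5],-1]
    - [[0,0,0],[0,0,-1],-1]
    - [[0,0,0],[0,0,-10],-1]
    - [[0,0,0],[0,0,-30],-1]
    - [[0,0,0],[0,0,-35],-1]
    - [[0,0,0],[8,-26,-10],-1]
    - [[0,0,0],[0,-27.5,0],-1]
    - [[0,0,0],[0,0,20],-1]
    - [[0,0,0],[0,0,15],-1]
    - [[0,0,0],[0,0,0],-1]
    - [[0,0,0],[0,0,0],-1]

```text
t: 28.82
eef_pos: [0.5908, 0.1472, 0.2325]
ee_rot: [[1.0, 0.013, -0.001], [0.013, -1.0, -0.0], [-0.001, 0.0, -1.0]]
ft_force: [-0.5, -0.1, 1.3]
grip_width: 0.001
```

```bash
python3 - <<'E'
from h import *
go([.592,.147,.178],.0132)
p,d,ci=snap('side','side22.png')
cv2.imwrite('pics/side22c.png',cv2.resize(p[130:262,130:306],(800,600),interpolation=cv2.INTER_CUBIC)[:,:,::-1])
E
```

```text
pos [0.5908 0.1472 0.2325] yaw 0.0128 f [-0.48 -0.07  1.26] w 0.001 t 28.82
tool shift mm [ 1.2  0.2 54.5] rows>= 2
turn [ 0.0002  0.0009 -0.0004]
```

View pics/side22c.png

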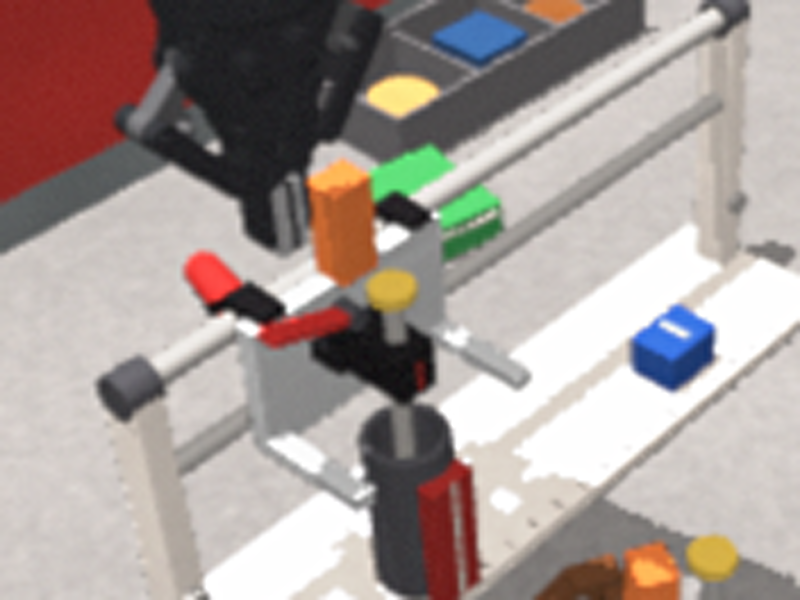

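Emit:
play_rows:
  moves:
    - [[0,0,0],[-4,-2.5,0],-1]
    - [[0,0,0],[0,0,15],-1]
    - [[0,0,0],[0,0,12],-1]
    - [[0,0,0],[0,0,6],-1]
    - [[0,0,0],[0,0,0],-1]
    - [[0,0,0],[0,0,0],-1]

```text
t: 29.37
eef_pos: [0.5869, 0.1497, 0.1995]
ee_rot: [[1.0, 0.013, -0.0], [0.013, -1.0, -0.0], [-0.0, 0.0, -1.0]]
ft_force: [0.0, -0.3, -0.1]
grip_width: 0.001
```

Emit:
play_rows:
  moves:
    - [[0,0,0],[0,0,2],-1]
    - [[0,0,0],[0,0,2],-1]
    - [[0,0,0],[0,0,2],-1]
    - [[0,0,0],[0,0,0],-1]

```text
t: 29.7
eef_pos: [0.5868, 0.1497, 0.193]
ee_rot: [[1.0, 0.013, -0.0], [0.013, -1.0, -0.0], [-0.0, 0.0, -1.0]]
ft_force: [0.2, -0.2, -0.4]
grip_width: 0.004
```

Emit:
play_rows:
  moves:
    - [[0,0,0],[0,0,2],-1]
    - [[0,0,0],[0,0,2],-1]

```text
t: 29.87
eef_pos: [0.5871, 0.1498, 0.1894]
ee_rot: [[1.0, 0.013, 0.001], [0.013, -1.0, 0.0], [0.001, -0.0, -1.0]]
ft_force: [0.0, 1.3, 1.5]
grip_width: -0.001
```

Emit:
play_rows:
  moves:
    - [[0,0,0],[0,0,2],-1]
    - [[0,0,0],[0,0,1.5],-1]

```text
t: 30.03
eef_pos: [0.587, 0.1498, 0.1856]
ee_rot: [[1.0, 0.013, 0.0], [0.013, -1.0, 0.0], [0.0, -0.0, -1.0]]
ft_force: [0.8, 0.1, 1.0]
grip_width: -0.002
```

```bash
python3 - <<'E'
from h import *
go([.592,.147,.178],.0132)
p,d,ci=snap('side','side23.png')
cv2.imwrite('pics/side23c.png',cv2.resize(p[130:262,130:306],(800,600),interpolation=cv2.INTER_CUBIC)[:,:,::-1])
E
```

```text
pos [0.587  0.1498 0.1856] yaw 0.0128 f [0.79 0.14 0.98] w -0.002 t 30.03
tool shift mm [5.  2.8 7.6] rows>= 1
turn [-0.0001 -0.0002 -0.0004]
```

View pics/side23c.png

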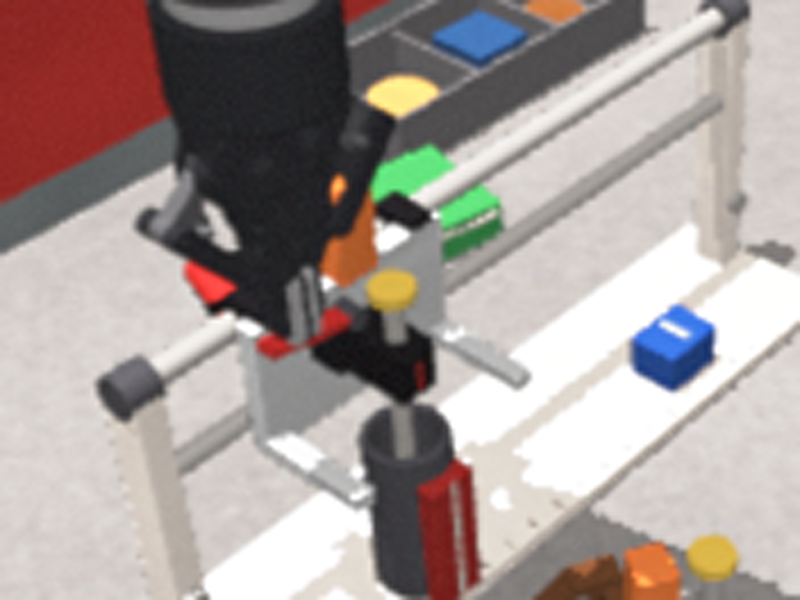

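Lever is moving, carrier stays put (knob still at crop (391,288)). Continue to the stop.

Emit:
play_rows:
  moves:
    - [[0,0,0],[0,0,1.5],-1]
    - [[0,0,0],[0,0,1.5],-1]

```text
t: 30.25
eef_pos: [0.587, 0.1498, 0.1828]
ee_rot: [[1.0, 0.013, 0.0], [0.013, -1.0, 0.0], [0.0, -0.0, -1.0]]
ft_force: [-0.2, 0.2, 1.2]
grip_width: 0.0
```

Emit:
play_rows:
  moves:
    - [[0,0,0],[0,0,1],-1]
    - [[0,0,0],[0,0,1],-1]

```text
t: 30.42
eef_pos: [0.5869, 0.1498, 0.1807]
ee_rot: [[1.0, 0.013, 0.0], [0.013, -1.0, 0.0], [0.0, -0.0, -1.0]]
ft_force: [0.0, 1.7, 1.4]
grip_width: 0.003
```

Emit:
play_rows:
  moves:
    - [[0,0,0],[0,0,1],-1]
    - [[0,0,0],[0,0,0],-1]

```text
t: 30.58
eef_pos: [0.5868, 0.1497, 0.1795]
ee_rot: [[1.0, 0.013, -0.0], [0.013, -1.0, -0.0], [-0.0, 0.0, -1.0]]
ft_force: [-0.4, 0.6, 0.9]
grip_width: 0.003
```

Emit:
play_rows:
  moves:
    - [[0,0,0],[0,0,0.7],-1]
    - [[0,0,0],[0,0,0.7],-1]

```text
t: 30.75
eef_pos: [0.5871, 0.1499, 0.1789]
ee_rot: [[1.0, 0.013, 0.001], [0.013, -1.0, 0.0], [0.001, -0.0, -1.0]]
ft_force: [-2.1, 0.9, 9.5]
grip_width: 0.002
```

Emit:
play_rows:
  moves:
    - [[0,0,0],[0,0,0.5],-1]
    - [[0,0,0],[0,0,0],-1]

```text
t: 30.92
eef_pos: [0.5871, 0.1499, 0.1789]
ee_rot: [[1.0, 0.013, 0.001], [0.013, -1.0, 0.0], [0.001, -0.0, -1.0]]
ft_force: [-3.1, -0.4, 8.8]
grip_width: 0.002
```

Emit:
play_rows:
  moves:
    - [[0,0,0],[0,0,-0.7],-1]
    - [[0,0,0],[0,0,-1],-1]
    - [[0,0,0],[0,0,-10],-1]
    - [[0,0,0],[0,0,-30],-1]
    - [[0,0,0],[0,0,-35],-1]
    - [[0,0,0],[0,0,-35],-1]
    - [[0,0,0],[-35,18,-15],-1]
    - [[0,0,0],[-35,18,0],-1]
    - [[0,0,0],[-33,18,0],-1]
    - [[0,0,0],[0,0,0],-1]
    - [[0,0,0],[0,0,0],-1]
    - [[0,0,0],[0,0,0],-1]

```text
t: 31.92
eef_pos: [0.4854, 0.0947, 0.3052]
ee_rot: [[1.0, 0.013, 0.001], [0.013, -1.0, 0.0], [0.001, -0.0, -1.0]]
ft_force: [0.8, 0.9, -0.4]
grip_width: 0.002
```

```bash
python3 - <<'E'
from col import *
go([.5837,.0935,.19],.0132)
p,d,ci=snap('side','side24.png')
cv2.imwrite('pics/side24c.png',cv2.resize(p[130:262,130:306],(800,600),interpolation=cv2.INTER_CUBIC)[:,:,::-1])
snap('scene','scene24.png')
X=cloud(d,ci); h=cv2.cvtColor(p,cv2.COLOR_RGB2HSV)
p,d,ci=snap('wrist','wrist24.png')
def red(X,h): 
    m=((h[...,0]<6)|(h[...,0]>174))&(h[...,1]>150)&(h[...,2]>110)&(abs(X[...,0]-.592)<.02)&(abs(X[...,1]-.135)<.045)&(X[...,2]>.17)&(X[...,2]<.26)
    for s,c,k in comps(m):
        q=X[k]; print('lever',s[4],q.min(0).round(4),q.max(0).round(4),'slope rad',np.arctan(np.polyfit(q[:,1],q[:,2],1)[0]).round(3))
red(X,h); red(cloud(d,ci),cv2.cvtColor(p,cv2.COLOR_RGB2HSV))
h=cv2.cvtColor(p,cv2.COLOR_RGB2HSV).astype(int)
def ye(u,z): return brentq(lambda y: col(ci,np.array([.6367-.0132*y-.05,y,z]))[0]-u,-.3,.4)
m=(p[...,0].astype(int)-p[...,2]>90)&(abs(h[...,0]-28)<8); m[115:]=0; g=p.mean(2)
for s,c,mm in comps(cv2.morphologyEx(m.astype('uint8'),cv2.MORPH_CLOSE,np.ones((9,9)))): print('knob',s,ye(s[0]+(s[2]-1)/2,.2065))
y0=int(col(ci,np.array([.5855,.094,.112]))[1])
for v in range(y0,y0+9,2):
    r=g[v,235:325]; k=np.where(r<125)[0]+235; print('cup',v,k.min(),k.max(),ye((k.min()+k.max())/2,.112))
E
python3 m.py 24 .2065
```

```text
pos [0.4854 0.0947 0.3052] yaw 0.0125 f [ 0.78  0.89 -0.41] w 0.002 t 31.92
tool shift mm [ 98.1   2.4 115.3] rows>= 4
turn [-0.0001 -0.0012 -0.0007]
lever 100 [0.5824 0.121  0.1968] [0.5972 0.1688 0.2054] slope rad 0.044
lever 16 [0.5916 0.1204 0.2018] [0.5947 0.1262 0.2042] slope rad -0.089
lever 14 [0.5852 0.1199 0.2014] [0.587  0.1283 0.2046] slope rad 0.022
knob [267  71  29  30 671] 0.09247733410950372
cup 92 259 300 0.09319062095747035
cup 94 260 300 0.09263081801727059
cup 96 260 300 0.09263081801727059
cup 98 260 300 0.09263081801727059
cup 100 261 299 0.09263081801727059
scene yellow [275.4 242.8] [271 238  10  10  80] [0.5862 0.0974 0.2059] [0.5863 0.0977 0.2065] [0.5747 0.0859 0.198 ] [0.5972 0.1076 0.2107]
scene orange 181 [0.6167 0.1012 0.2388] [0.605  0.0851 0.203 ] [0.6252 0.1088 0.2595]
scene rim 15 [0.5741 0.1125 0.1083] [0.5891 0.1195 0.1142] [0.5816 0.1159]
side yellow [215.5 193.3] [211 189  11  10  80] [0.5836 0.0964 0.2043] [0.5802 0.0976 0.2065] [0.5731 0.0694 0.1839] [0.6154 0.1071 0.2069]
side orange 301 [0.6089 0.0988 0.2322] [0.6024 0.0547 0.1996] [0.6379 0.109  0.2542]
side rim 95 [0.561  0.0729 0.108 ] [0.608  0.1197 0.1179] [0.5842 0.096 ]
```

View pics/side24c.png

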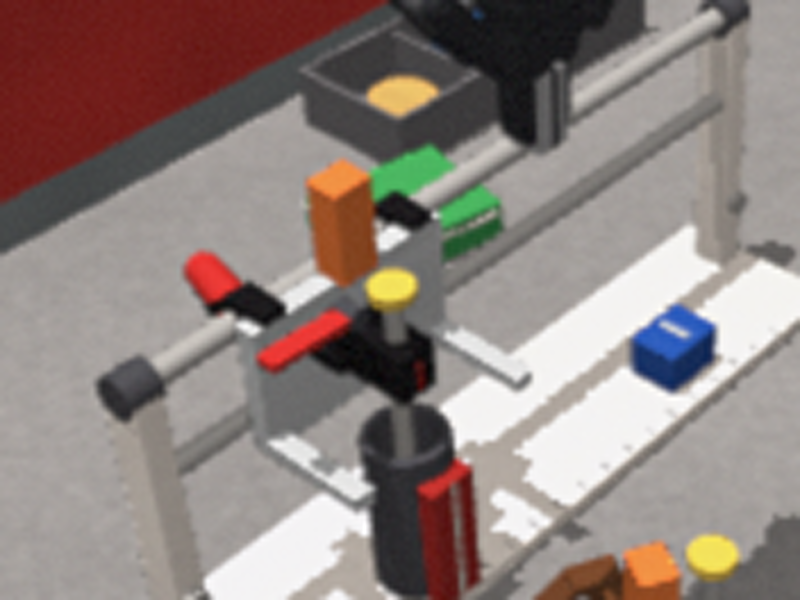

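View pics/wrist24.png

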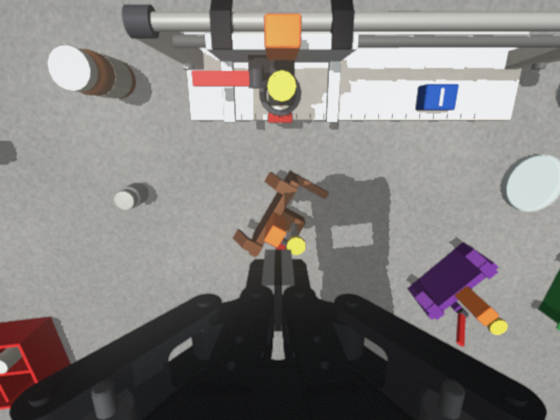

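Emit:
play_rows:
  moves:
    - [[0,0,0],[30,1,0],-1]
    - [[0,0,0],[35,0,0],-1]
    - [[0,0,0],[33,0,20],-1]
    - [[0,0,0],[0,0,30],-1]
    - [[0,0,0],[0,0,30],-1]
    - [[0,0,0],[0,0,20],-1]
    - [[0,0,0],[0,0,12],-1]
    - [[0,0,0],[0,0,4],-1]
    - [[0,0,0],[0,0,0],-1]
    - [[0,0,0],[0,0,0],-1]

```text
t: 32.9
eef_pos: [0.5836, 0.095, 0.1897]
ee_rot: [[1.0, 0.013, 0.002], [0.013, -1.0, 0.0], [0.002, -0.0, -1.0]]
ft_force: [0.5, -0.6, 0.4]
grip_width: -0.003
```

Emit:
play_rows:
  moves:
    - [[0,0,0],[0,1,3],-1]
    - [[0,0,0],[0,0,3],-1]
    - [[0,0,0],[0,0,1],-1]
    - [[0,0,0],[0,0,0],-1]

```text
t: 33.23
eef_pos: [0.5832, 0.0938, 0.1818]
ee_rot: [[1.0, 0.013, 0.001], [0.013, -1.0, 0.0], [0.001, -0.0, -1.0]]
ft_force: [0.4, 0.7, 1.1]
grip_width: -0.003
```

Emit:
play_rows:
  moves:
    - [[0,0,0],[0,0,0.6],-1]
    - [[0,0,0],[0,0,0],-1]
    - [[0,0,0],[0,0,0],-1]

```text
t: 33.48
eef_pos: [0.5832, 0.0938, 0.1816]
ee_rot: [[1.0, 0.013, 0.001], [0.013, -1.0, 0.0], [0.001, 0.0, -1.0]]
ft_force: [-1.6, -1.0, 5.2]
grip_width: 0.002
```

Contact is at the same height as before (TCP 0.1816), so the probe still stood on the specimen. I'll hold, release slowly and back away.

Emit:
play_rows:
  moves:
    - [[0,0,0],[0,0,-0.3],-1]
    - [[0,0,0],[0,0,-0.4],-1]
    - [[0,0,0],[0,0,-0.6],-1]
    - [[0,0,0],[0,0,-10],-1]
    - [[0,0,0],[0,0,-30],-1]
    - [[0,0,0],[0,0,-35],-1]
    - [[0,0,0],[0,0,-35],-1]
    - [[0,0,0],[-35,0,-10],-1]
    - [[0,0,0],[-35,0,0],-1]
    - [[0,0,0],[-30,0,0],-1]
    - [[0,0,0],[0,0,0],-1]
    - [[0,0,0],[0,0,0],-1]

```text
t: 34.48
eef_pos: [0.4824, 0.0927, 0.3035]
ee_rot: [[1.0, 0.013, 0.002], [0.013, -1.0, 0.0], [0.002, -0.0, -1.0]]
ft_force: [1.2, -0.2, -0.3]
grip_width: -0.0
```

```bash
python3 - <<'E'
from col import *
go([.5837,.0935,.19],.0132)
p,d,ci=snap('side','side25.png')
cv2.imwrite('pics/side25c.png',cv2.resize(p[130:262,130:306],(800,600),interpolation=cv2.INTER_CUBIC)[:,:,::-1])
snap('scene','scene25.png')
E
python3 m.py 25 .2065; python3 - <<'E'
import cv2,numpy as np
a=cv2.imread('pics/scene0.png').astype(int)
E
```

```text
pos [0.4824 0.0927 0.3035] yaw 0.0132 f [ 1.17 -0.19 -0.3 ] w -0.0 t 34.48
tool shift mm [101.1   0.6 113.7] rows>= 4
turn [-0.0003 -0.0019 -0.    ]
scene yellow [275.4 242.8] [271 238  10  10  80] [0.5861 0.0972 0.2053] [0.5863 0.0977 0.2065] [0.5741 0.0846 0.1997] [0.5963 0.1079 0.2115]
scene orange 178 [0.6168 0.1013 0.2392] [0.6054 0.0859 0.2017] [0.6254 0.1088 0.2582]
scene rim 14 [0.5731 0.111  0.1081] [0.5892 0.1206 0.1151] [0.581 0.115]
side yellow [215.5 193.3] [211 189  11  10  78] [0.5834 0.0961 0.2041] [0.5801 0.0977 0.2065] [0.5738 0.0699 0.1845] [0.6148 0.1065 0.2071]
side orange 299 [0.6089 0.0988 0.2321] [0.6022 0.0549 0.2003] [0.6377 0.1083 0.255 ]
side rim 94 [0.5623 0.0729 0.108 ] [0.6091 0.1198 0.1171] [0.5855 0.0963]
```

View pics/side25c.png

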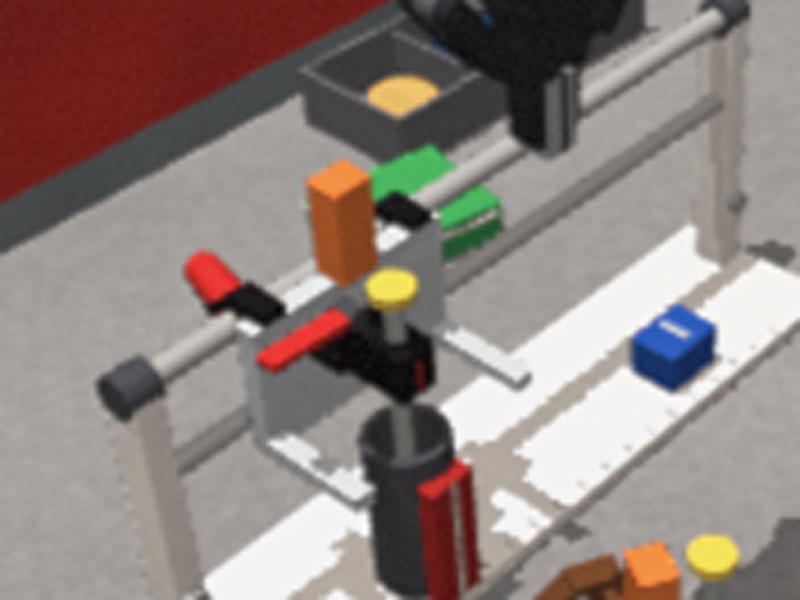

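View pics/scene25.png

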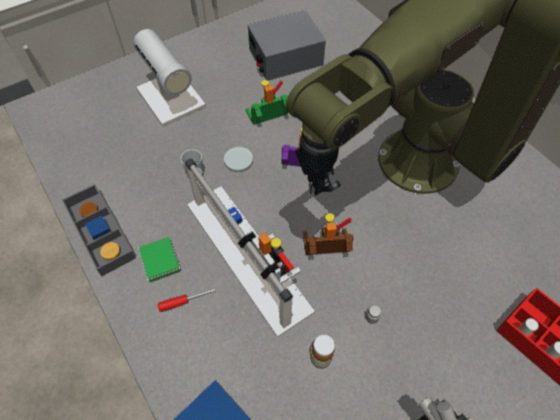

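The carrier hangs square, the lever is level, the probe is in the middle of the cup, the bystanders sit where they started, and the robot is clear. Handing in.

```bash
python3 -c "
from h import *
print(workorder.sign_off())"
```

```text
the job is handed in; nothing more can be done
None
```

I hooked the carrier on the rail over the blue block, let go, slid it to the cup, pressed the probe onto the specimen and pushed the clamp lever down. I handed the job in at about 34.5 s; it gave no verdict.

**Two things that did not go cleanly:**
- **Harder first touch:** the first probe contact rose to about 19 N at the wrist before I backed it off (the limit is 25 N).
- **Carrier knocked along the rail:** my first press on the lever pushed the carrier about 11 mm along the rail with the probe already down. I slid it back, checked by feel that the probe was still on the specimen, and then pressed the lever from above to its stop.

**Last checks:**
- **Position:** by the wrist and scene cameras, the probe is within about 1 mm of the cup's middle along the rail. Earlier readings from the three cameras disagreed by up to about 3 mm.
- **Hanging:** both hooks are on the rail and the carrier looks upright in the pictures; I did not measure its tilt.
- **Clamp:** the lever's slope measures about 0.04 rad from level, so it is essentially fully down.
- **Probe contact:** after the clamp was down I pressed the knob once more, and it met resistance at the same height as before (about 5 N). The contact force after letting go can't be measured.
- **Surroundings:** the arm touches nothing, and the objective, dish, beaker and jar look unmoved in the scene picture.

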